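Load the spice grinder and hold its bayonet lid half way to the lock

ROBOT

A 6-joint arm with a two-finger parallel gripper is mounted at the origin on the work surface. World frame = base frame: x ahead of the robot, y to its left, z up, the work surface at z = 0. Lengths are in m, angles in rad, forces in N, time in s.
With the tool pointing down it reaches from about 0.3 to 0.825 m from the base axis. Payload 5.4 kg.
Tool frame: the origin (TCP) lies midway between the tips of the shut fingers; the grasp point (between the pads) lies 19 mm behind it; y points along the fingers, x is the direction in which the jaws open and shut, and the axes are right-handed (so a half turn about y gives the same grasp; the last joint's range is limited). The gripper opens to 92 mm and grips with 3 to 60 N. Pads are 20 mm wide; open, the fingers measure 128 mm over their backs; the gripper's body (75 mm by 189 mm) begins 69 mm behind the grasp point.
Start: joints at [0.912, 0.158, 1.597, -0, 1.386, -0.21], TCP at [0.249, 0.518, 0.215] pointing down, gripper open.
Joint ranges: [-2.91, 2.91], [-0.94, 2.29], [0.18, 2.7], [-1.29, 4.43], [0.17, 2.64], [-3, 3]. Speed limits (rad/s): [2.57, 2.57, 3.14, 3.14, 3.14, 3.14].

INTERFACE

Orientations are given as a unit quaternion [x, y, z, w].
In Python, from workcell import bot gives the robot as it stands.
- The arm moves only by the tool move_arm, never from a script. Its argument "increments" is one flat list of numbers, 4 for each row, row after row: the shift along the tool's x, y, z in mm, then the turn about the tool's y in degrees. In form: [tx, ty, tz, spin, tx, ty, tz, spin, ...]. A call has 1 to 20 rows; each row is the pose to reach, as a shift and turn from the pose commanded when the call began, along the tool's axes at that moment; what a row does not reach only later rows make up. A row lasts 1/8 s, in which the tool goes at most 62.5 mm and 10.7 degrees, less where a joint would pass 70% of its speed; a pose out of reach is approached as far as the arm can. A call with a gripper value outside its range is refused whole. "hand" is the opening, from -1 (shut) to 1 (fully open), set as the call begins (left out, the last holds). The fingers move at their own pace and stop on an object; "squeeze" is the grip in N (left out, the last holds). Time passes only in rows, so rows that repeat a pose let the fingers close. It gives the time, the measured TCP pose, the force and the opening at its end, in the units of the state.
- bot.state(): the state, without advancing time (a new reading comes with each control period).
- bot.snapshot(name): name is "side" or "top" or "wrist"; returns a dict with "frame" (420x560x3 uint8, blue, green, red), "vertical_fov" (degrees; the focal length in pixels is half the picture's height over the tangent of half this angle, whatever the lens; pixels are square), "cx", "cy" (the principal point, pixels), "R" (3x3) and "t" (3): a world point X has camera coordinates R X + t; the wrist camera has in their place "mount" (4x4, takes a point from camera to tool coordinates, whose origin is the TCP and whose axes are the tool frame's). Camera axes: x right, y down, z forward; pixel columns grow to the right and rows downward; lengths in m; the calibration is good to about 2 mm. A picture is of the moment at which its call begins: read the wrist's pose just before it. There is no depth.
- bot.job_done(): hands the job in, once; it reports no verdict.
Trained networks look in a picture, given as the dict that the camera call returned (one of the last four; its "shot" number tells which), for a name from the list of things; names that differ only in an ending like _2 or _b are one class to them, and where a whole thing is asked for, a point or a joint stands for the part that bears it (a point fixed in the world has none). Each returns a list of dicts, best first, with "p" (0 to 1); they miss things now and then, are a little off and sometimes report something else, mostly with a low value. They report only what shows in the picture. A call takes as long as a camera call. They do not tell look-alikes from the thing itself.
- bot.find_in(picture, name): "position" ([x, y, z] in m, in the coordinates of the camera as it stood for that picture, good to about 4 mm: the middle of the surface that is visible of it).
- bot.regions_of(picture, name): "pixels" (420x560 bool, what is visible of it).
The state is a dict: "time_s": time; "q": joint angles; "joint_velocities": joint speeds; "joint_efforts": joint torques, N m; "tcp_pos": TCP position; "orientation": TCP orientation; "force": force on the tool from outside, world axes, zero at the start; "moment": the same for the moment, N m; "grip_width": finger opening in m.
Only numpy, scipy, OpenCV 4.12 (cv2) and the standard library are available. Lean on these libraries where they do the work, as an engineer would, in place of code of your own. Each camera call takes 0.05 s, during which the arm holds its last target.

TASK

Tip all five nutmegs from the scoop into the open grinder and stand the empty scoop upright back on the counter. Then drop the bayonet lid into the grinder's collar, lugs through the slots, and twist it clockwise against the spring until its bar points at the middle rib, half way to the lock, never on to the locked rib. Finish while still gripping the lid and holding it there, with the other things on the counter left where they stand.

Things in the scene. Friction and masses are not known exactly. Their poses are not given: they have to be found in the camera images.
- grinder: Spice grinder, fixed to the counter: grey round body 126 mm across, 120 mm tall, with a steel bayonet collar on top. Origin: centre of its underside, z up. Two slots 20 mm wide in the collar run along its +x and -x out to 59 mm from the axis. Under the collar's flange (6 mm thick) the lid's lugs can turn clockwise (from above) only; a stop blocks the other way.
- grinder_mouth (a point): Centre of the mouth, on the grinder's axis at the flange's top face, 120 mm above the counter; axes as grinder. Bore 76 mm across; below it a cone-shaped bowl narrows to a floor about 85 mm down.
- rib_open (a point): Top of the first raised rib (6 mm high) beside the +x slot, 61 mm from the axis: the lid's bar points at it as it is dropped in. A like set of three ribs stands on the opposite side.
- rib_half (a point): Top of the middle rib on the flange, 52 mm from the axis, 40 degrees clockwise of the slot: half way to the lock.
- rib_lock (a point): Top of the third rib, which has a 12 mm tall block behind it, 52 mm from the axis, 80 degrees clockwise of the slot: locked.
- spring_ring (a joint): Spring ring hidden under the flange, pushed round by the lugs: 0 at rest, growing clockwise. The lugs meet it once the lid has turned about 0.13 rad from the slots; it reads about 0.57 rad at the half-way rib and 1.265 at the hard stop (locked). It pushes back with 0.06 N m at 0, 0.13 N m half way, and turns the lid back when let go.
- lid_bar (a point): Grasp point on the lid's upright grip bar (80 mm long along the lid's x, 14 mm wide along y, 32 mm tall): on the lid's axis, 45 mm above the plug's foot, 22 mm above the cap's top, 10 mm below the bar's top. Axes as lid. With the cap resting on the flange it is 28 mm above grinder_mouth.
- lid: Lid, 160 g, right way up on the counter: steel plug 72 mm across, 17 mm deep; cap disc 86 mm across, 6 mm thick; grip bar on top. Two lugs 14 mm wide, 7 mm thick at the plug's foot, along +x and -x in line with the bar, reach 54 mm from the axis; both ends alike. Seated, they have 4 mm free under the flange. Origin: centre of the plug's underside, z up.
- scoop_handle (a point): Grasp point on the scoop's handle, a level straight bar 12 mm wide and 14 mm tall that runs from the cup's wall to 132 mm from the cup's axis. The point is on the bar's centre line, 90 mm from the cup's axis, 36 mm above the scoop's foot. x points to the cup, z up.
- scoop_cup (a point): Centre of the scoop's round flared metal cup, on its axis half-way up (24 mm above its flat foot). Cup 48 mm tall, 64 mm across at the foot, 104 mm at the rim, wall 3 mm; walls lean out by 23 degrees. Axes as scoop_handle.
- scoop: The scoop as a whole, about 150 g plus nuts (origin: centre of its foot's underside, axes as scoop_handle).
- nutmeg1_center (a point): Centre of a whole nutmeg (brown oval nut, 22 mm long, 18 mm thick, 10 g), one of five that start in the scoop.
- nutmeg2_center (a point): Centre of a whole nutmeg (brown oval nut, 22 mm long, 18 mm thick, 10 g), one of five that start in the scoop.
- nutmeg3_center (a point): Centre of a whole nutmeg (brown oval nut, 22 mm long, 18 mm thick, 10 g), one of five that start in the scoop.
- nutmeg4_center (a point): Centre of a whole nutmeg (brown oval nut, 22 mm long, 18 mm thick, 10 g), one of five that start in the scoop.
- nutmeg5_center (a point): Centre of a whole nutmeg (brown oval nut, 22 mm long, 18 mm thick, 10 g), one of five that start in the scoop.
- spice_jar: Bystander, to be left where it stands: a small closed glass spice jar (origin at its underside or middle).
- tin: Bystander, to be left where it stands: a tin can (origin at its underside or middle).
- oil_bottle: Bystander, to be left where it stands: a green oil bottle, 210 mm tall (origin at its underside or middle).
- tea_carton: Bystander, to be left where it stands: a cardboard carton (origin at its underside or middle).
- mug: Bystander, to be left where it stands: a white mug (origin at its underside or middle).
- tape_roll: Bystander, to be left where it stands: an empty cardboard tape roll lying flat, 24 mm high (origin at its underside or middle).
- spoon: Bystander, to be left where it stands: a wooden spoon (origin at its underside or middle).
Things that resemble listed ones, but are neither listed nor needed, are in the scene too. What is shaped like the lid but red is not meant.

How it is judged:
On the way, in this order (a step that is already met when the one before it is completed fails the run):
1. all five nutmegs lie in the grinder's bowl (horizontal distance between each of nutmeg1_center, nutmeg2_center, nutmeg3_center, nutmeg4_center, nutmeg5_center and grinder_mouth below 0.045 m and z of each of nutmeg1_center, nutmeg2_center, nutmeg3_center, nutmeg4_center, nutmeg5_center in the frame of grinder_mouth below -0.018 m), for 0.2 s.
2. the empty scoop stands upright on the counter, let go (angle between scoop_cup's own z axis and vertical below 0.12 rad and height (world z) of scoop_cup below 0.03 m and contact force between scoop and the fingers below 0.2 N), for 0.2 s.
3. the lid is dropped in, its cap on the flange (horizontal distance between lid_bar and grinder_mouth below 0.006 m and z of lid_bar in the frame of grinder_mouth below 0.0315 m and angle between lid_bar's own z axis and vertical below 0.08 rad), for 0.1 s.
At the end, for the whole second after the job is handed in: All five nutmegs in the bowl, 18 mm or more below the flange's top; scoop upright (7 degrees) on the counter, let go; lid seated (within 6 mm of the axis, cap within 3.5 mm of the flange), turned 31 to 49 degrees clockwise, pushing the spring ring, still, gripped with over 2 N (all of step 1 and all of step 2 and all of step 3 and angle between the x axis of lid_bar and the x axis of grinder, either way round between 0.54 and 0.86 rad and value of joint spring_ring above 0.3 rad and contact force between lid and the fingers above 2 N and velocity of joint spring_ring between -0.15 and 0.15 rad/s); the arm keeps its last pose, push and grip.
It fails at once if the lid is turned on towards the lock (spring ring past 1.05 rad, lid past about 67 degrees) (value of joint spring_ring above 1.05 rad).
It fails at once if a bystander is moved by more than 40 mm or knocked over (distance of any of spice_jar, tin, oil_bottle, tea_carton, mug, tape_roll, spoon from where it was at the start of the episode above 0.04 m or angle between any of spice_jar, tin, oil_bottle, tea_carton, mug, tape_roll's own z axis and vertical above 0.6 rad).
It also fails if it takes over 72 s, if anything falls off the work surface, if the arm or the gripper's body presses on something with over 40 N, if the wrist force passes 120 N, or if a joint passes its speed limit or range.

## Working session

There is one attempt and no reset: what is moved stays moved. The work goes in short steps, Python scripts to look and compute and a tool call to move; the robot and the scene stay as the last step left them, time stands still between calls to the robot, and variables do not carry over. Pictures are saved under pics/ and viewed, and the job is handed in when it is done.

Besides the shell and the picture viewer there is one more tool, called after "Call:" as name(argument=value, ...) on one line, values as JSON. move_arm: Moves the arm, as the interface text tells. Its arguments: {"type":"object","properties":{"increments":{"type":"array"},"hand":{"type":"number"},"squeeze":{"type":"number"}},"required":["increments"]}

```bash
ls; mkdir -p pics; cat > h.py <<'E'
from workcell import bot
import numpy as np, cv2
from scipy.spatial.transform import Rotation as Rn
def f(s): return s["frame"].shape[0]/2/np.tan(np.radians(s["vertical_fov"])/2)
def cam(s,st=None):
    "returns R,t world->cam"
    if "R" in s and s["R"] is not None: return np.array(s["R"]),np.array(s["t"])
    st=st or bot.state()
    T=np.eye(4);T[:3,:3]=Rn.from_quat(st["orientation"]).as_matrix();T[:3,3]=st["tcp_pos"]
    M=T@np.array(s["mount"]);R=M[:3,:3].T
    return R,-R@M[:3,3]
def proj(s,X,st=None):
    R,t=cam(s,st);c=R@np.asarray(X)+t;return np.array([s["cx"]+f(s)*c[0]/c[2],s["cy"]+f(s)*c[1]/c[2]])
def unproj(s,u,v,z,st=None):
    R,t=cam(s,st);d=R.T@np.array([(u-s["cx"])/f(s),(v-s["cy"])/f(s),1]);o=-R.T@t
    return o+d*(z-o[2])/d[2]
def c2w(s,p,st=None):
    R,t=cam(s,st);return R.T@(np.asarray(p)-t)
E
python3 - <<'E'
from h import *
st=bot.state();print({k:np.round(v,3) for k,v in st.items()})
for n in["side","top","wrist"]:
    st=bot.state();s=bot.snapshot(n);cv2.imwrite(f"pics/{n}0.png",s["frame"])
    print(n,[k for k in s if k!="frame"],s["vertical_fov"],s["cx"],s["cy"])
    if n!="wrist":
        R,t=cam(s);print(-R.T@t)
    else: print(np.round(s["mount"],3))
    for x in["grinder","lid","scoop","nutmeg1_center","spice_jar","tin","oil_bottle","tea_carton","mug","tape_roll","spoon"]:
        for r in bot.find_in(s,x)[:6]:
            w=c2w(s,r["position"],st);print(x,round(r["p"],2),np.round(w,3),np.round(proj(s,w,st)))
E
```

```text
pics
{'time_s': np.float64(0.0), 'q': array([ 0.912,  0.159,  1.598, -0.   ,  1.386, -0.21 ]), 'joint_velocities': array([ 0.   , -0.   , -0.001,  0.   ,  0.   , -0.001]), 'joint_efforts': array([ 0.0000e+00, -3.8557e+01, -3.2211e+01,  7.0000e-02,  3.8000e-02,
       -0.0000e+00]), 'tcp_pos': array([0.249, 0.518, 0.214]), 'orientation': array([ 0.599,  0.376, -0.377, -0.598]), 'force': array([-0.895, -0.21 ,  0.477]), 'moment': array([-0.002,  0.038, -0.039]), 'grip_width': np.float64(0.092)}
side ['vertical_fov', 'cx', 'cy', 'R', 't', 'shot'] 45.81307028410299 284.7282957185141 200.2301613544107
[ 0.23567713 -0.97265089  1.03741429]
grinder 0.94 [ 0.518 -0.042  0.088] [274. 228.]
grinder 0.3 [ 0.543 -0.216  0.017] [304. 290.]
lid 0.96 [0.624 0.219 0.022] [281. 182.]
lid 0.65 [0.465 0.304 0.023] [227. 176.]
scoop 0.59 [ 0.557 -0.207  0.033] [308. 282.]
scoop 0.57 [0.717 0.004 0.013] [333. 220.]
scoop 0.2 [ 0.52  -0.043  0.083] [275. 229.]
nutmeg1_center 0.59 [ 0.582 -0.224  0.014] [319. 289.]
tin 0.92 [ 0.776 -0.15   0.077] [377. 236.]
tin 0.69 [0.762 0.121 0.052] [332. 184.]
tin 0.6
[... 834 characters left out ...]
  0.124] [290. 220.]
tin 0.31 [ 0.56  -0.224  0.034] [359. 211.]
oil_bottle 0.84 [0.633 0.394 0.14 ] [153. 184.]
tea_carton 0.93 [ 0.65  -0.426  0.122] [433. 178.]
tea_carton 0.22 [ 0.533 -0.006  0.116] [291. 219.]
mug 0.74 [0.63  0.232 0.026] [215. 190.]
mug 0.66 [0.438 0.496 0.044] [127. 252.]
tape_roll 0.69 [0.394 0.001 0.026] [288. 265.]
spoon 0.58 [0.679 0.008 0.015] [285. 176.]
wrist ['vertical_fov', 'cx', 'cy', 'mount', 'shot'] 58.174036189703855 282.1422818199379 205.12816501350883
[[ 1.    -0.    -0.     0.001]
 [ 0.    -0.291  0.957 -0.169]
 [-0.    -0.957 -0.291  0.083]
 [ 0.     0.     0.     1.   ]]
tin 0.64 [0.408 0.495 0.066] [329. 340.]
mug 0.8 [0.408 0.49  0.066] [326. 342.]
```

View pics/side0.png

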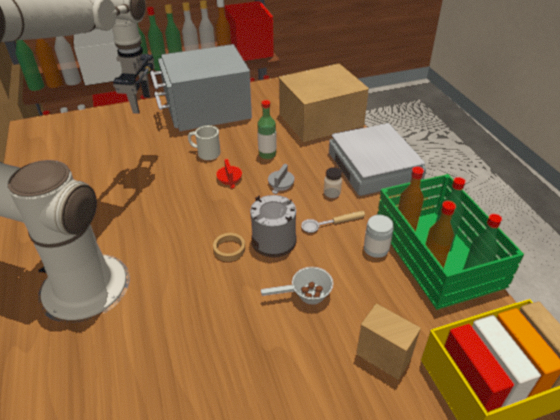

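View pics/top0.png

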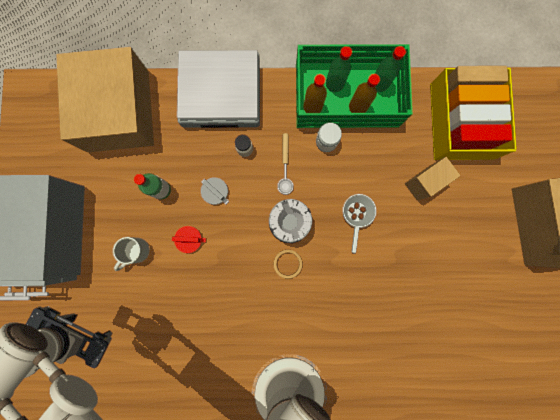

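```bash
python3 - <<'E'
import cv2
a=cv2.imread("pics/top0.png")
cv2.imwrite("pics/c1.png",cv2.resize(a[140:290,150:410],None,fx=3,fy=3,interpolation=cv2.INTER_CUBIC))
a=cv2.imread("pics/side0.png")
cv2.imwrite("pics/c2.png",cv2.resize(a[150:320,190:390],None,fx=3.5,fy=3.5,interpolation=cv2.INTER_CUBIC))
E
```

```text
(no output)
```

View pics/c1.png

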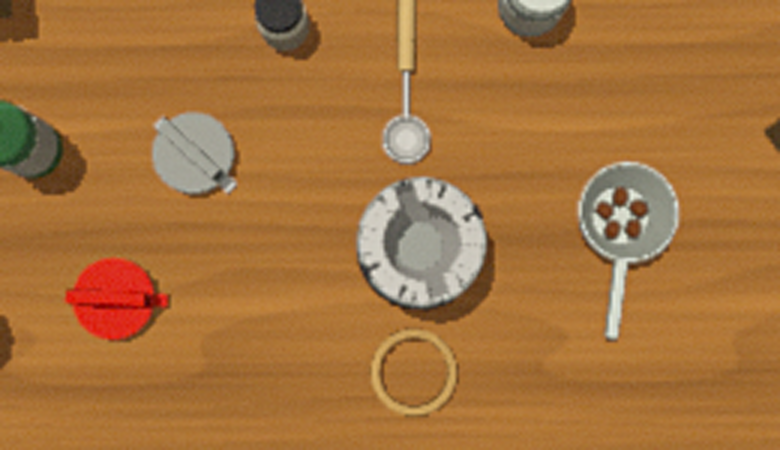

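View pics/c2.png

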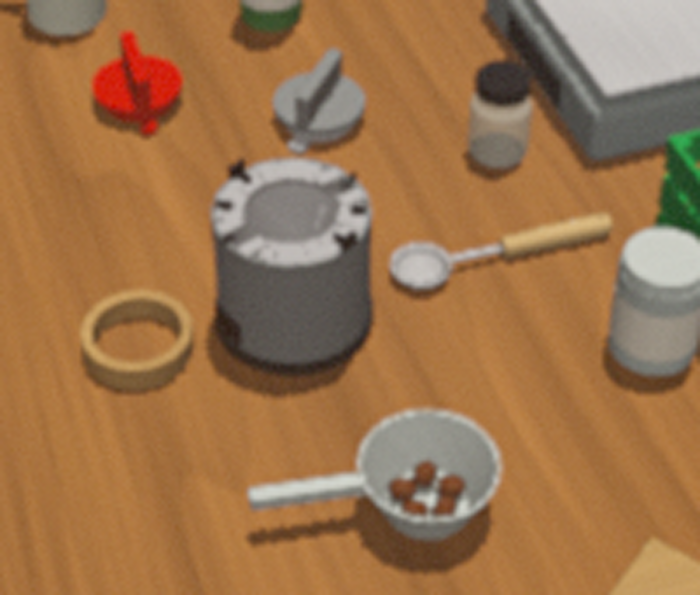

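```bash
cat >> h.py <<'E'
def goto(pos,yaw=None,st=None):
    """pos: TCP target; yaw: world angle of tool x (mod 180). prints tool-frame mm and spin deg"""
    st=st or bot.state();R=Rn.from_quat(st["orientation"]).as_matrix()
    d=R.T@(np.asarray(pos)-st["tcp_pos"])*1000
    cur=np.degrees(np.arctan2(R[1,0],R[0,0]));sp=0
    if yaw is not None:
        sp=-(yaw-cur); sp=(sp+90)%180-90
    print("yaw now",round(cur,1),"row",np.round(d,1),"spin",round(sp,1),"alt",round(sp-180*np.sign(sp),1),"q6",round(st["q"][5],2))
E
python3 - <<'E'
from h import *
st=bot.state();print(Rn.from_quat(st["orientation"]).as_matrix().round(3))
s=bot.snapshot("top")
c=unproj(s,359.7,211,.048);e=unproj(s,354,252.7,.043);print(c,e,np.degrees(np.arctan2(*(c-e)[[1,0]])),np.linalg.norm((c-e)[:2]))
d=(c-e)/np.linalg.norm(c-e);g=c-.09*d;print("grasp",g)
print("grinder",unproj(s,290.7,221,.12))
a=unproj(s,150+408/3,140+195/3,.12);b=unproj(s,150+437/3,140+290/3,.12);print("slot",np.degrees(np.arctan2(*(a-b)[[1,0]])))
print("lid",unproj(s,150+195/3,140+153/3,.03))
yaw=np.degrees(np.arctan2(d[1],d[0]))
goto([g[0],g[1],.2],yaw+90)
E
```

```text
[[ 0.434  0.    -0.901]
 [ 0.901  0.     0.434]
 [ 0.    -1.     0.   ]]
[ 0.56020923 -0.22302585  0.048     ] [ 0.43129583 -0.20294121  0.043     ] -8.855459446139722 0.1304686108098612
grasp [ 0.47134728 -0.20918121  0.04455342]
grinder [ 0.52583894 -0.00514611  0.12      ]
slot 16.484116126917034
lid [0.62769922 0.23101301 0.03      ]
yaw now 64.3 row [-558.9   14.6 -515.4] spin -16.9 alt 163.1 q6 -0.21
```

Call:
move_arm(increments=[-559,0,-515,-17,-559,0,-515,-17,-559,0,-515,-17,-559,0,-515,-17,-559,0,-515,-17,-559,0,-515,-17,-559,0,-515,-17,-559,0,-515,-17,-559,0,-515,-17,-559,0,-515,-17,-559,0,-515,-17,-559,0,-515,-17,-559,0,-515,-17,-559,0,-515,-17,-559,0,-515,-17,-559,0,-515,-17], hand=1)

```text
time_s: 3.85
tcp_pos: [0.4709, -0.2076, 0.2148]
orientation: [0.536, 0.461, -0.461, -0.536]
force: [0.4, 0.3, 0.3]
grip_width: 0.092
```

```bash
python3 - <<'E'
from h import *
st=bot.state();s=bot.snapshot("wrist");cv2.imwrite("pics/w1.png",s["frame"])
print(st["time_s"],st["tcp_pos"],st["q"].__repr__())
for n in["scoop","scoop_cup","scoop_handle","grinder","nutmeg1_center"]:
    for r in bot.find_in(s,n)[:5]:
        w=c2w(s,r["position"],st);print(n,round(r["p"],2),w.round(3),proj(s,w,st).round())
E
```

```text
3.85 [ 0.47091332 -0.20764704  0.21477849] array([-6.50521398e-01,  7.20029141e-04,  1.76396673e+00,  1.48287510e-04,
        1.37675591e+00, -2.07108524e+00])
scoop 0.57 [ 0.569 -0.218  0.035] [285. 275.]
scoop_cup 0.67 [ 0.565 -0.212  0.035] [291. 271.]
scoop_handle 0.55 [ 0.566 -0.218  0.031] [285. 272.]
scoop_handle 0.44 [ 0.578 -0.216  0.014] [289. 273.]
grinder 0.86 [ 0.513 -0.04   0.077] [483. 212.]
grinder 0.56 [ 0.566 -0.236  0.019] [268. 269.]
nutmeg1_center 0.72 [ 0.578 -0.219  0.016] [286. 275.]
```

View pics/w1.png

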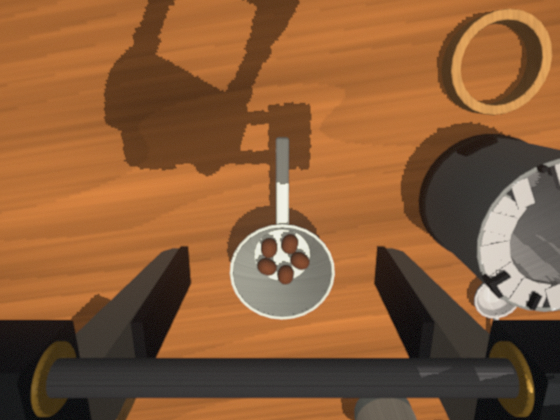

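```bash
python3 - <<'E'
from h import *
st=bot.state();s=bot.snapshot("wrist")
# rim fit: bright scoop mask
g=s["frame"]
L=unproj(s,230.5,272,.048,st);Rr=unproj(s,334,272,.048,st);B=unproj(s,282,317.5,.048,st)
print(L,Rr,B,np.linalg.norm(L-Rr))
e=unproj(s,282.5,139,.043,st);h=unproj(s,282.5,218,.043,st);print(e,h,np.degrees(np.arctan2(*(h-e)[[1,0]])))
c=(L+Rr)/2;print(c, np.linalg.norm((c-e)[:2]))
cv2.imwrite("pics/w1c.png",cv2.resize(g[125:325,220:345],None,fx=3,fy=3,interpolation=cv2.INTER_CUBIC))
E
```

```text
[ 0.55050653 -0.27128256  0.048     ] [ 0.56587475 -0.17081525  0.048     ] [ 0.60890762 -0.22906221  0.048     ] 0.10163593632935573
[ 0.43071423 -0.20132768  0.043     ] [ 0.50455506 -0.2126046   0.043     ] -8.68308209173808
[ 0.55819064 -0.2210489   0.048     ] 0.12899287686718583
```

View pics/w1c.png

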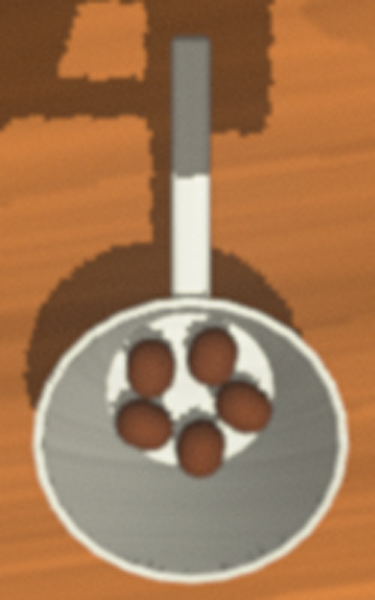

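Call:
move_arm(increments=[0,60,-1,0,0,120,-1,0,0,170,-1,0,0,198,-1,0,0,198,-1,0,0,198,-1,0], hand=0)

```text
time_s: 4.95
tcp_pos: [0.473, -0.21, 0.0181]
orientation: [0.537, 0.461, -0.46, -0.536]
force: [0.3, 0.2, 0.8]
grip_width: 0.0461
```

Call:
move_arm(increments=[0,0,0,0,0,0,0,0,0,0,0,0,0,0,0,0,0,0,0,0,0,0,0,0], hand=-1, squeeze=4)

```text
time_s: 5.7
tcp_pos: [0.472, -0.2092, 0.0167]
orientation: [-0.537, -0.461, 0.461, 0.537]
force: [-0.1, 0.4, 1.7]
grip_width: 0.0119
```

```bash
python3 - <<'E'
from h import *
st=bot.state();s=bot.snapshot("wrist");cv2.imwrite("pics/w2.png",s["frame"])
print(st["time_s"],st["tcp_pos"],st["force"],st["moment"],st["grip_width"])
import math
for t in range(0,60,5):
    a=math.radians(163.6-t);print(t,round(127.2*math.cos(a)+122),round(127.2*math.sin(a)-36))
E
```

```text
5.7 [ 0.47197728 -0.20917839  0.01669525] [-0.07682419  0.3628039   1.65170594] [ 0.18869304 -0.00768323  0.11434686] 0.01186292744262505
0 0 0
5 4 10
10 8 21
15 13 30
20 20 39
25 27 48
30 34 56
35 43 63
40 52 70
45 61 76
50 71 81
55 81 85
```

View pics/w2.png

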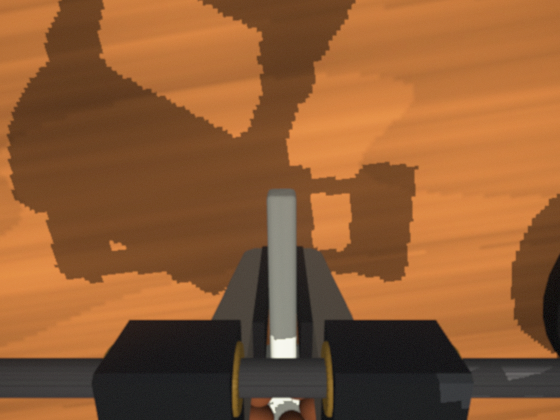

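Call:
move_arm(increments=[0,-5,-2,0,0,-10,-4,0,0,-15,-6,0,0,-21,-8,0,0,-26,-11,0,0,-30,-13,0,0,-35,-16,0,0,-39,-20,0,0,-39,-20,0])

```text
time_s: 6.88
tcp_pos: [0.4922, -0.2125, 0.0561]
orientation: [0.537, 0.461, -0.461, -0.536]
force: [0.0, -0.1, -0.2]
grip_width: 0.0121
```

```bash
cat > look.py <<'E'
from h import *
import sys
n=sys.argv[1];x,y,z=map(float,sys.argv[2:5]);w=int(sys.argv[5]);name=sys.argv[6]
st=bot.state();s=bot.snapshot(n);u,v=proj(s,[x,y,z],st).astype(int)
y0=max(0,v-w);x0=max(0,u-w);c=s["frame"][y0:v+w,x0:u+w];k=580/max(c.shape[:2])
cv2.imwrite(f"pics/{name}.png",cv2.resize(c,None,fx=k,fy=k,interpolation=cv2.INTER_CUBIC))
print("crop x0,y0,k",x0,y0,round(k,2),"t",round(st["time_s"],2),"tcp",st["tcp_pos"].round(4),"F",np.round(st["force"],2),"M",np.round(st["moment"],3),"w",round(st["grip_width"],4))
E
python3 look.py side 0.53 -0.22 0.05 60 s3
```

```text
crop x0,y0,k 240 224 4.83 t 6.88 tcp [ 0.4922 -0.2125  0.0561] F [ 0.01 -0.12 -0.25] M [ 0.094 -0.037  0.038] w 0.0121
```

View pics/s3.png

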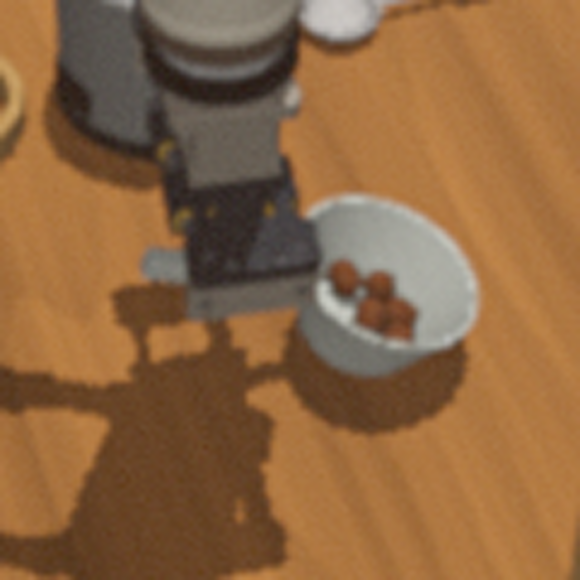

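Call:
move_arm(increments=[0,-5,-3,0,0,-9,-7,0,0,-13,-10,0,0,-17,-14,0,0,-21,-18,0,0,-24,-23,0,0,-28,-27,0,0,-31,-32,0,0,-34,-36,0,0,-37,-41,0,0,-40,-46,0,0,-42,-51,0,0,-42,-51,0])

```text
time_s: 8.55
tcp_pos: [0.5428, -0.2202, 0.098]
orientation: [0.537, 0.461, -0.46, -0.536]
force: [0.2, 0.4, -0.2]
grip_width: 0.0117
```

```bash
python3 look.py side 0.55 -0.22 0.08 60 s4
```

```text
crop x0,y0,k 248 214 4.83 t 8.55 tcp [ 0.5428 -0.2202  0.098 ] F [ 0.24  0.41 -0.16] M [ 0.097 -0.154  0.017] w 0.0117
```

View pics/s4.png

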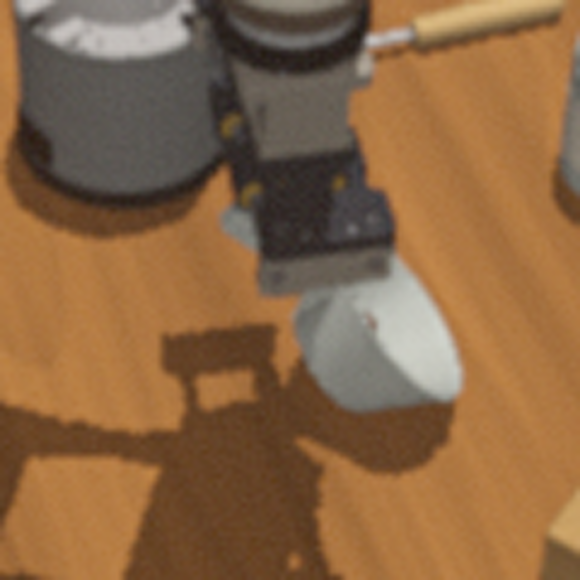

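Call:
move_arm(increments=[0,0,0,0,0,0,0,0,0,0,0,0,0,-10,0,0,0,-30,0,0,0,-55,0,0,0,-80,0,0,0,-105,0,0,0,-130,0,0,0,-150,0,0,0,-162,0,0,0,-165,0,0,0,-165,0,0], squeeze=50)

```text
time_s: 10.22
tcp_pos: [0.5418, -0.2198, 0.2619]
orientation: [-0.536, -0.46, 0.461, 0.537]
force: [0.5, -0.8, -1.4]
grip_width: 0.0116
```

```bash
python3 look.py side 0.55 -0.22 0.23 70 s5
```

```text
crop x0,y0,k 239 161 4.14 t 10.22 tcp [ 0.5418 -0.2198  0.2619] F [ 0.51 -0.75 -1.4 ] M [ 0.027  0.089 -0.045] w 0.0116
```

View pics/s5.png

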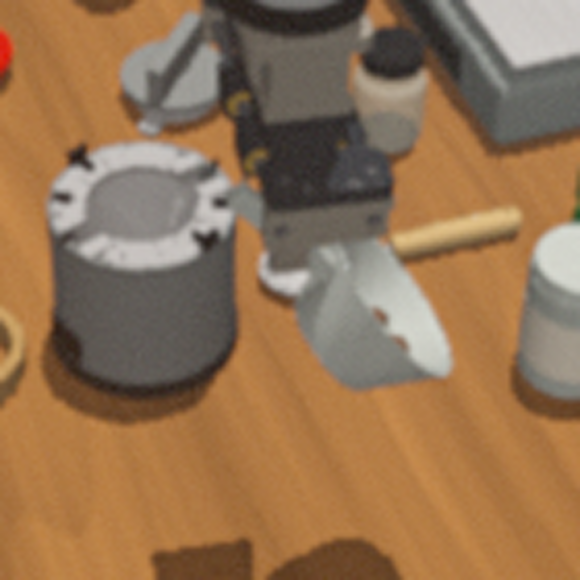

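Call:
move_arm(increments=[4,0,2,0,12,0,6,0,26,0,11,0,44,0,19,0,65,0,28,0,87,0,37,0,109,0,46,0,131,0,56,0,153,0,65,0,172,0,73,0,188,0,80,0,200,0,85,0,207,0,88,0,210,0,90,0,210,0,90,0])

```text
time_s: 12.15
tcp_pos: [0.485, 0.0011, 0.2626]
orientation: [0.537, 0.46, -0.461, -0.537]
force: [0.5, 0.2, -2.2]
grip_width: 0.0116
```

```bash
python3 look.py side 0.53 -0.0 0.2 70 s6;  python3 - <<'E'
from h import *
st=bot.state();s=bot.snapshot("wrist");cv2.imwrite("pics/w6.png",s["frame"]);s=bot.snapshot("top")
cv2.imwrite("pics/t6.png",cv2.resize(s["frame"][140:290,230:410],None,fx=3.5,fy=3.5,interpolation=cv2.INTER_CUBIC))
E
```

```text
crop x0,y0,k 202 115 4.14 t 12.15 tcp [0.485  0.0011 0.2626] F [ 0.54  0.18 -2.22] M [0.026 0.115 0.005] w 0.0116
```

View pics/s6.png

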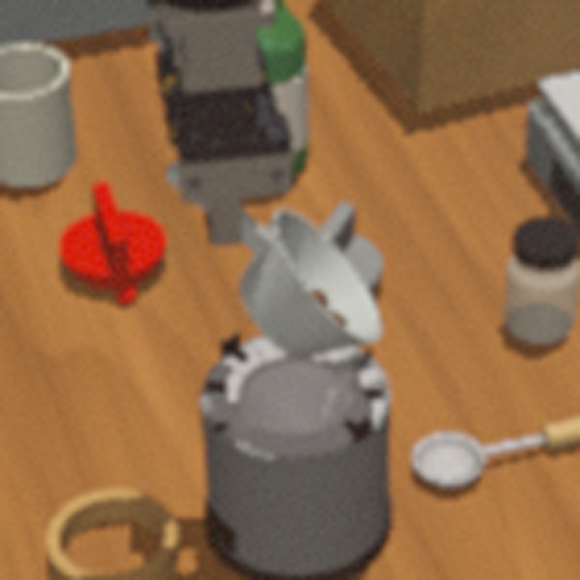

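View pics/w6.png

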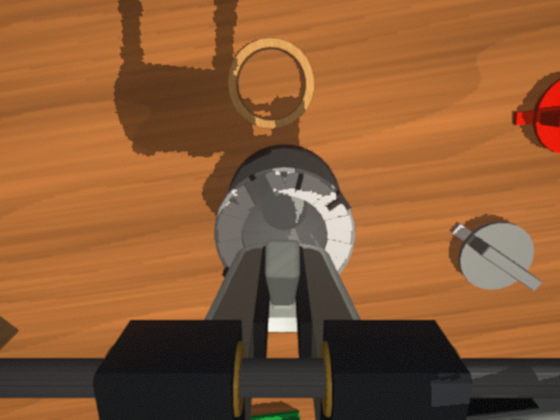

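View pics/t6.png

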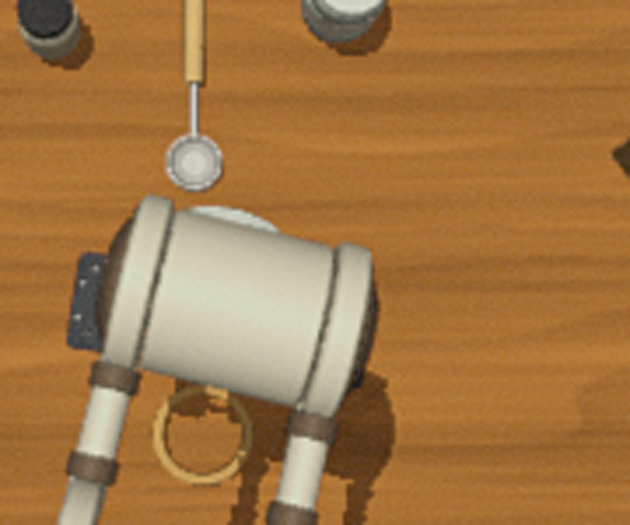

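```bash
python3 - <<'E'
from h import *
st=bot.state();s=bot.snapshot("wrist")
for p in[(216,235),(355,235),(285,165)]: print(unproj(s,*p,.12,st).round(4))
s=bot.snapshot("side")
E
```

```text
[ 0.5155 -0.062   0.12  ]
[0.5342 0.0594 0.12  ]
[0.4629 0.0077 0.12  ]
```

Call:
move_arm(increments=[0,0,0,0], squeeze=12)

```text
time_s: 12.52
tcp_pos: [0.485, 0.001, 0.2626]
orientation: [0.537, 0.46, -0.461, -0.537]
force: [0.3, -0.6, -3.0]
grip_width: 0.0118
```

```bash
python3 look.py side 0.53 -0.0 0.2 50 s7
```

```text
crop x0,y0,k 222 135 5.8 t 12.53 tcp [0.485  0.001  0.2626] F [ 0.32 -0.63 -3.02] M [ 0.012  0.066 -0.006] w 0.0118
```

View pics/s7.png

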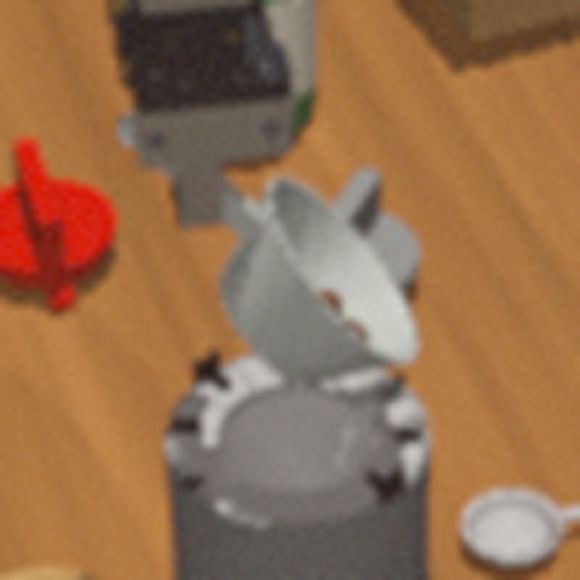

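Call:
move_arm(increments=[0,0,0,0], squeeze=7)

```text
time_s: 12.7
tcp_pos: [0.485, 0.0012, 0.2626]
orientation: [0.537, 0.461, -0.461, -0.537]
force: [0.4, 0.4, -2.8]
grip_width: 0.0119
```

```bash
python3 look.py side 0.53 -0.0 0.2 50 s8
```

```text
crop x0,y0,k 222 135 5.8 t 12.7 tcp [0.485  0.0012 0.2626] F [ 0.42  0.39 -2.83] M [-0.008  0.104 -0.005] w 0.0119
```

View pics/s8.png

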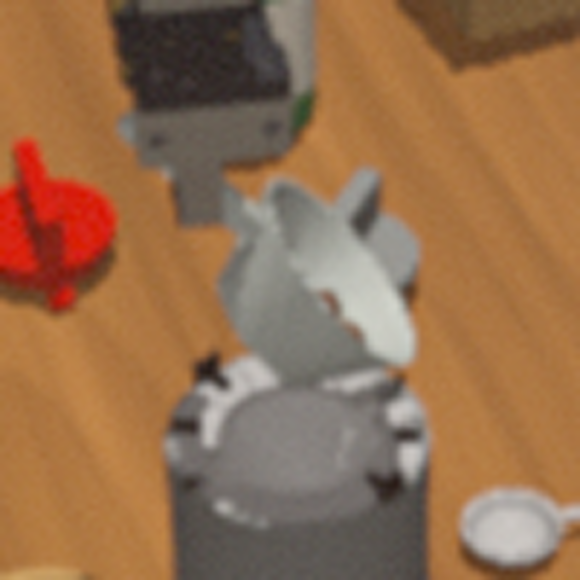

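Call:
move_arm(increments=[0,0,0,0], squeeze=5)

```text
time_s: 12.88
tcp_pos: [0.485, 0.0012, 0.2627]
orientation: [0.537, 0.461, -0.461, -0.536]
force: [0.5, -0.4, -2.8]
grip_width: 0.0122
```

```bash
python3 look.py side 0.53 -0.0 0.2 50 s9
```

```text
crop x0,y0,k 222 135 5.8 t 12.88 tcp [0.485  0.0012 0.2627] F [ 0.45 -0.36 -2.81] M [ 0.042  0.06  -0.09 ] w 0.0122
```

View pics/s9.png

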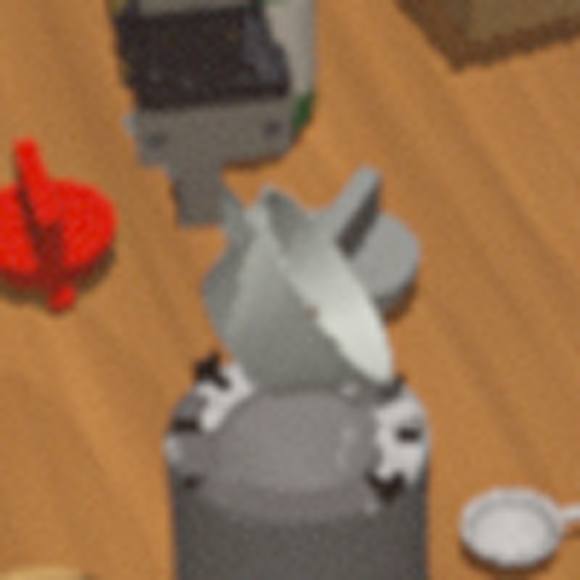

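Call:
move_arm(increments=[0,0,0,0,0,0,5,0,0,0,12,0,0,0,15,0], squeeze=20)

```text
time_s: 13.42
tcp_pos: [0.4696, 0.0037, 0.2626]
orientation: [0.537, 0.461, -0.461, -0.536]
force: [0.3, 0.7, -3.0]
grip_width: 0.0119
```

Call:
move_arm(increments=[0,0,0,0], squeeze=5)

```text
time_s: 13.55
tcp_pos: [0.4699, 0.0036, 0.2627]
orientation: [0.537, 0.461, -0.461, -0.536]
force: [-0.4, -1.0, -2.5]
grip_width: 0.0121
```

```bash
python3 look.py side 0.53 -0.0 0.2 50 s10
```

```text
crop x0,y0,k 222 135 5.8 t 13.55 tcp [0.4699 0.0036 0.2627] F [-0.39 -0.98 -2.51] M [ 0.09   0.153 -0.019] w 0.0121
```

View pics/s10.png

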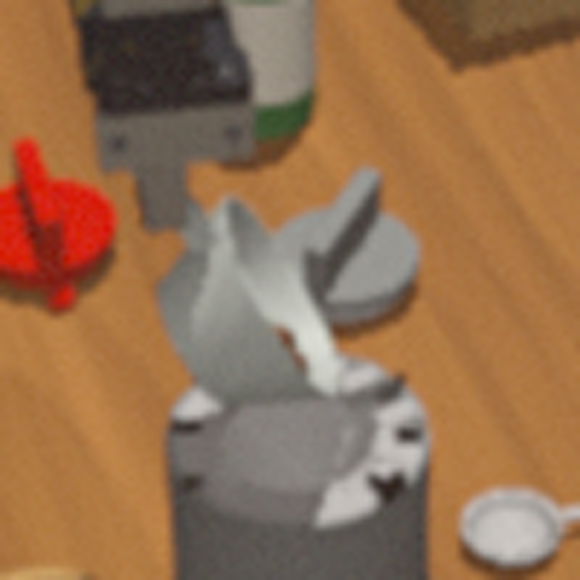

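Call:
move_arm(increments=[0,0,0,0], squeeze=5)

```text
time_s: 13.72
tcp_pos: [0.4702, 0.0035, 0.2626]
orientation: [0.537, 0.461, -0.461, -0.537]
force: [0.0, -0.1, -2.5]
grip_width: 0.0121
```

```bash
python3 look.py side 0.53 -0.0 0.2 50 s11
```

```text
crop x0,y0,k 222 135 5.8 t 13.72 tcp [0.4702 0.0035 0.2626] F [ 0.02 -0.06 -2.49] M [-0.052  0.046  0.002] w 0.0121
```

View pics/s11.png

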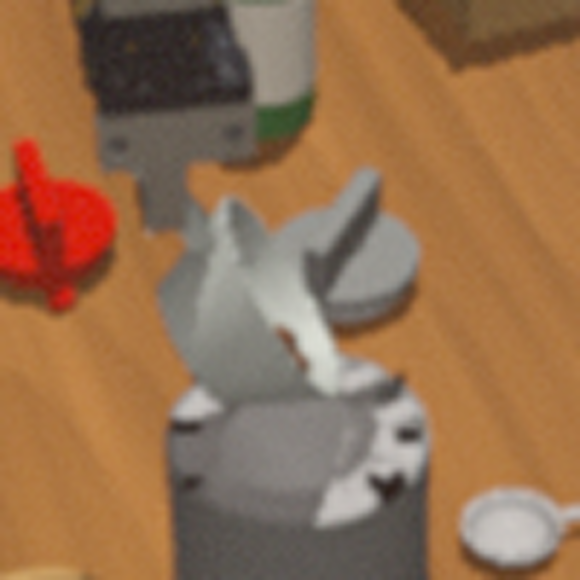

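Call:
move_arm(increments=[0,0,0,0], squeeze=3)

```text
time_s: 13.9
tcp_pos: [0.4703, 0.0035, 0.2626]
orientation: [0.537, 0.461, -0.461, -0.537]
force: [-0.1, 0.1, -2.1]
grip_width: 0.0119
```

```bash
python3 look.py side 0.53 -0.0 0.2 50 s12; python3 - <<'E'
from h import *
s=bot.snapshot("side")
for z in(.12,.14):print((proj(s,[.5255,-.004,z])-[222,135])*5.8)
E
```

```text
crop x0,y0,k 222 135 5.8 t 13.9 tcp [0.4703 0.0035 0.2626] F [-0.11  0.05 -2.06] M [ 0.018 -0.013  0.041] w 0.0119
[291.25403416 433.03140691]
[290.41642861 401.44510813]
```

View pics/s12.png

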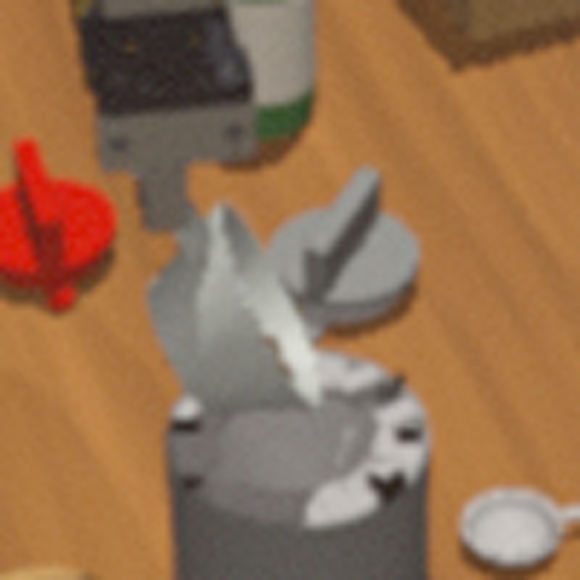

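Call:
move_arm(increments=[0,0,0,0,0,0,0,0,0,0,0,0], squeeze=3)

```text
time_s: 14.38
tcp_pos: [0.4702, 0.0035, 0.2626]
orientation: [0.537, 0.461, -0.461, -0.537]
force: [-0.3, 0.1, -2.5]
grip_width: 0.0119
```

```bash
python3 look.py side 0.53 -0.0 0.2 50 s13
```

```text
crop x0,y0,k 222 135 5.8 t 14.38 tcp [0.4702 0.0035 0.2626] F [-0.34  0.14 -2.49] M [ 0.019 -0.013  0.034] w 0.0119
```

View pics/s13.png

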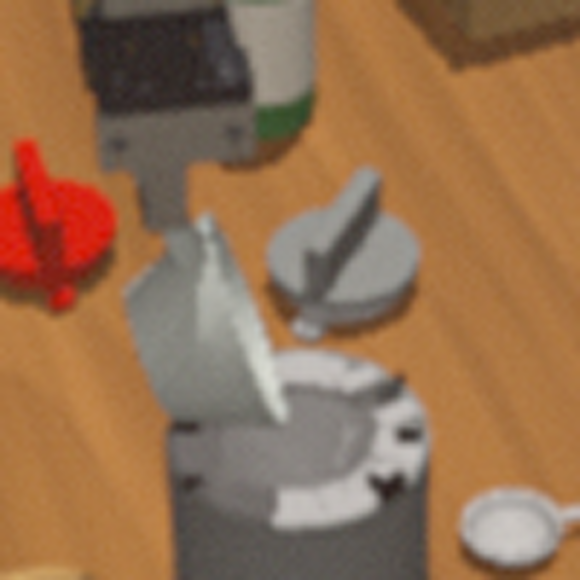

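Call:
move_arm(increments=[0,0,0,0,0,0,0,0,0,0,0,0], squeeze=3)

```text
time_s: 14.8
tcp_pos: [0.4701, 0.0035, 0.2626]
orientation: [-0.537, -0.461, 0.461, 0.537]
force: [0.7, 0.3, -1.8]
grip_width: 0.0119
```

```bash
python3 look.py side 0.53 -0.0 0.2 50 s14;python3 look.py wrist 0.53 -0.0 0.14 100 w14
```

```text
crop x0,y0,k 222 135 5.8 t 14.8 tcp [0.4701 0.0035 0.2626] F [ 0.69  0.27 -1.76] M [ 0.007  0.021 -0.028] w 0.0119
crop x0,y0,k 187 165 2.9 t 14.85 tcp [0.4701 0.0035 0.2626] F [-0.94 -0.45 -2.29] M [0.023 0.058 0.015] w 0.012
```

View pics/s14.png

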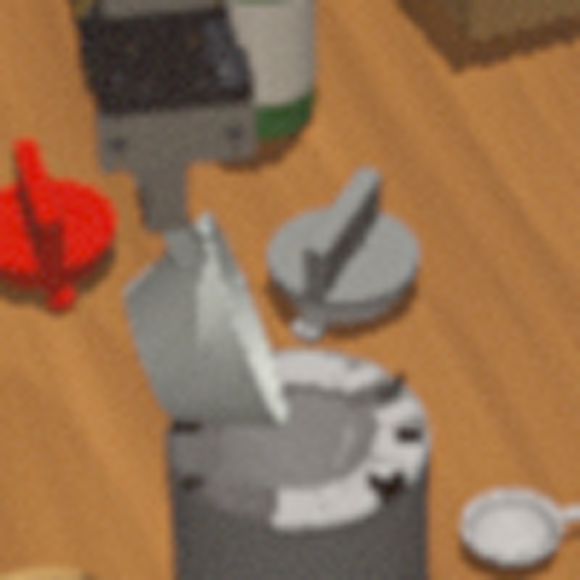

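View pics/w14.png

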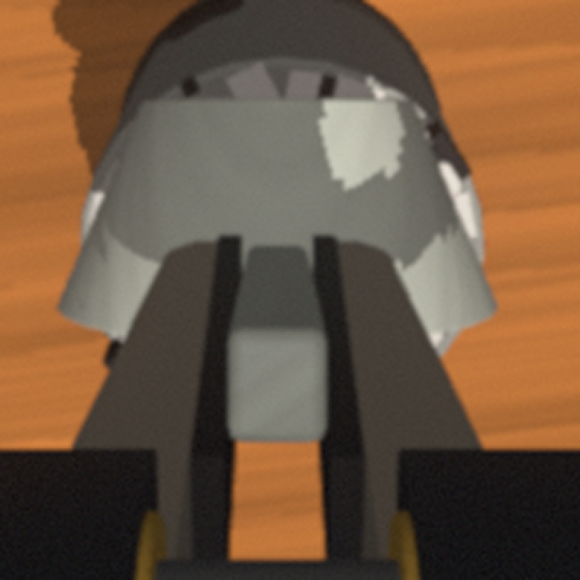

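```bash
cat > ov.py <<'E'
from h import *
import sys
ths=list(map(float,sys.argv[1].split(',')));name=sys.argv[2]
st=bot.state();s=bot.snapshot("side");fr=s["frame"].copy()
u,v=proj(s,[st["tcp_pos"][0]+.03,st["tcp_pos"][1],st["tcp_pos"][2]-.06]).astype(int);w=55;k=5
img=cv2.resize(fr[v-w:v+w,u-w:u+w],None,fx=k,fy=k,interpolation=cv2.INTER_CUBIC)
R=Rn.from_quat(st["orientation"]).as_matrix();fw=-R[:,2];lat=R[:,0];P=st["tcp_pos"]+[0,0,.019]
cols=[(0,0,255),(0,255,255),(255,0,0)]
for th,c in zip(ths,cols):
    t=np.radians(th)
    def W(x,y,z):
        return P+fw*(x*np.cos(t)+z*np.sin(t))+np.array([0,0,1])*(-x*np.sin(t)+z*np.cos(t))+lat*y
    for rr,zz in((.052,.012),(.032,-.036)):
        pts=[(proj(s,W(.09+rr*np.cos(a),rr*np.sin(a),zz))-[u-w-.0,v-w])*k for a in np.linspace(0,6.283,60)]
        cv2.polylines(img,[np.int32(pts)],False,c,1)
cv2.imwrite(f"pics/{name}.png",img)
E
python3 ov.py 75,90 o1
```

```text
(no output)
```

View pics/o1.png

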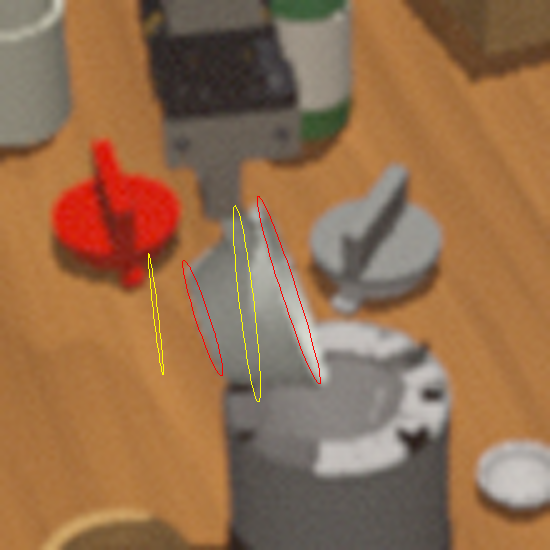

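Call:
move_arm(increments=[0,0,0,0,0,0,-14,0,0,0,6,0,0,0,-14,0,0,0,6,0,0,0,-14,0,0,0,6,0,0,0,-10,0,0,0,-10,0], squeeze=50)

```text
time_s: 16.08
tcp_pos: [0.4804, 0.0019, 0.2627]
orientation: [0.537, 0.461, -0.461, -0.537]
force: [-0.5, -0.4, -0.9]
grip_width: 0.0119
```

```bash
python3 ov.py 78 o2; python3 look.py top 0.53 -0.0 0.12 60 t15;python3 - <<'E'
from h import *
F=[];
for i in range(4):
    s=bot.snapshot("side");F.append(bot.state()["force"])
print(np.mean(F,0))
for r in bot.find_in(s,"nutmeg1_center"):print(r["p"],c2w(s,r["position"]))
E
```

```text
crop x0,y0,k 228 159 4.83 t 16.12 tcp [0.48   0.002  0.2626] F [ 0.83 -0.25 -2.4 ] M [ 0.029 -0.014 -0.064] w 0.0118
[-0.30050079  0.20495608 -1.92944546]
0.57 [0.6416913  0.38512646 0.1167578 ]
```

View pics/o2.png

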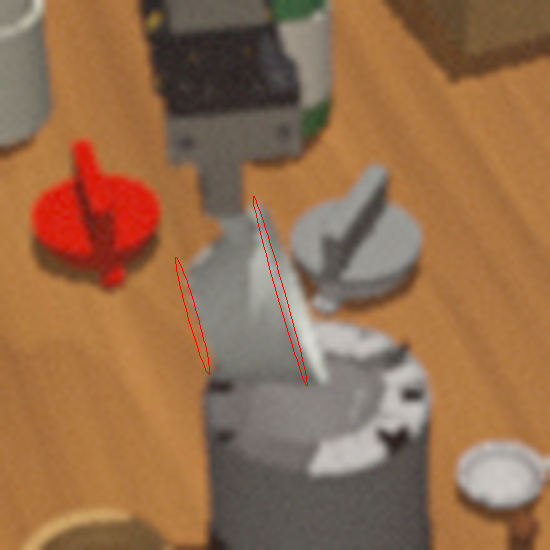

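View pics/t15.png

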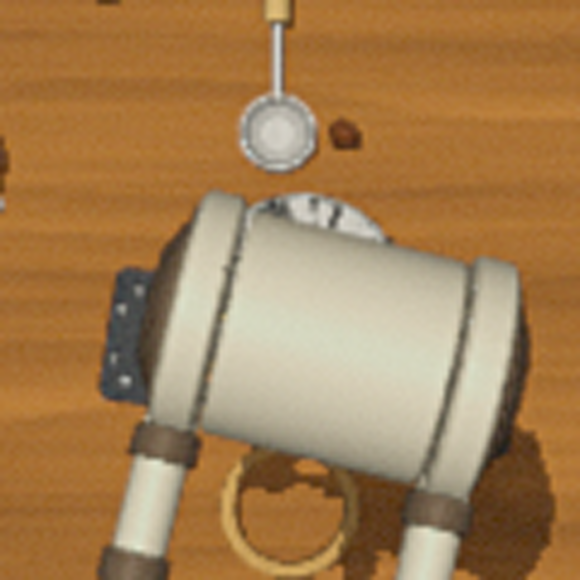

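```bash
python3 ov.py 73,75 o3; python3 look.py side 0.52 0 0.17 28 s16; python3 look.py side 0.56 0 0.03 40 s17
```

```text
crop x0,y0,k 241 167 10.36 t 16.48 tcp [0.4799 0.002  0.2627] F [ 0.12  0.41 -1.98] M [-0.015  0.     0.032] w 0.0115
crop x0,y0,k 243 189 7.25 t 16.52 tcp [0.4799 0.002  0.2626] F [ 0.06 -0.11 -2.08] M [ 0.053  0.009 -0.016] w 0.0115
```

View pics/s16.png

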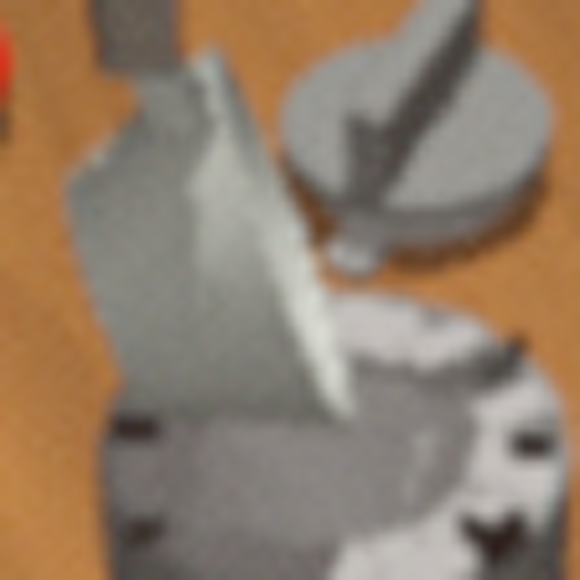

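View pics/s17.png

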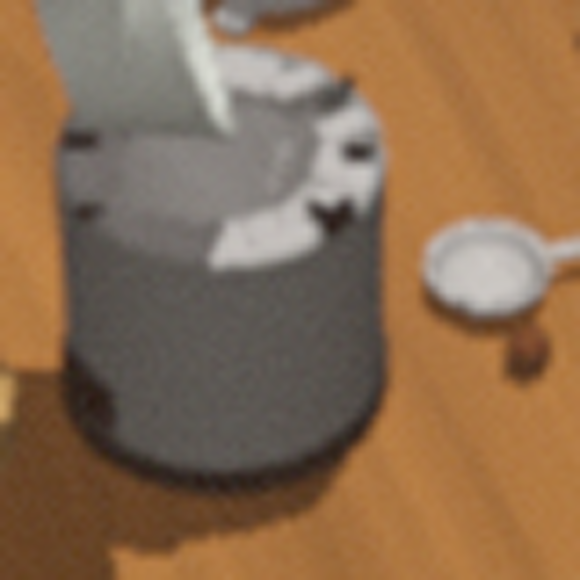

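Call:
move_arm(increments=[4,0,0,5,8,0,-1,10,12,0,-2,15,16,0,-3,20,20,0,-4,25,24,0,-6,30,27,0,-9,35,30,0,-11,40,33,0,-14,45,36,0,-17,50,38,0,-20,55,41,0,-24,60,43,0,-27,65,44,0,-31,70,45,0,-35,75,46,0,-39,80,46,0,-39,80])

```text
time_s: 18.7
tcp_pos: [0.5256, 0.0416, 0.2625]
orientation: [-0.707, -0.008, 0.008, 0.707]
force: [-0.3, -0.1, -1.2]
grip_width: 0.0116
```

```bash
python3 look.py side 0.53 0 0.15 50 s18; python3 look.py top 0.53 -0.0 0.12 70 t18
```

```text
crop x0,y0,k 223 150 5.8 t 18.7 tcp [0.5256 0.0416 0.2625] F [-0.33 -0.1  -1.22] M [-0.026  0.025  0.024] w 0.0116
crop x0,y0,k 218 149 4.14 t 18.75 tcp [0.5255 0.0416 0.2625] F [-0.36  0.52 -2.02] M [-0.055  0.06   0.003] w 0.0117
```

View pics/s18.png

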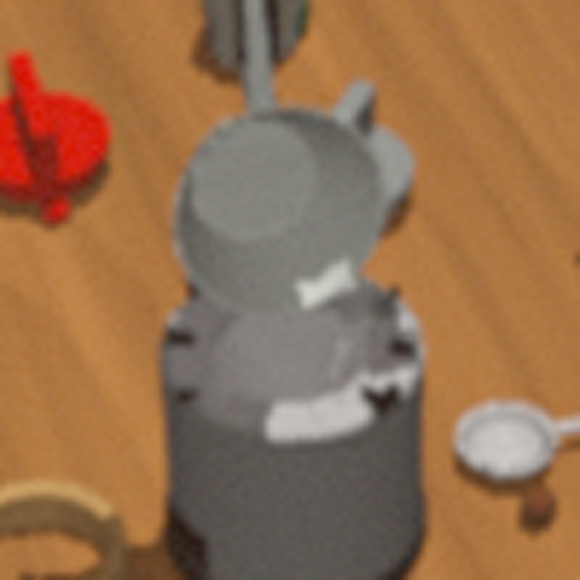

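View pics/t18.png

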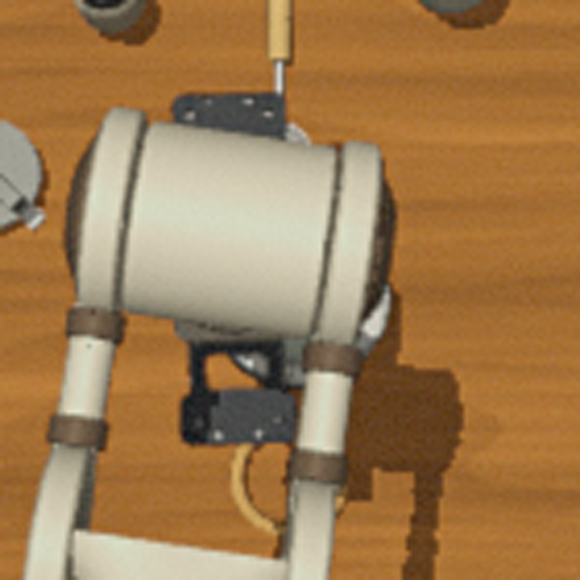

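```bash
python3 - <<'E'
from h import *
goto([.40,-.228,.165]);goto([.40,-.228,.118])
for th in range(75,-1,-5):
    a=np.radians(163.6-th);print(th,round(-232-127.2*np.cos(a)),round(127.2*np.sin(a)-19))
E
```

```text
yaw now 1.4 row [-131.8   97.6 -266.5] spin 0 alt 0 q6 -0.17
yaw now 1.4 row [-131.8  144.6 -266.5] spin 0 alt 0 q6 -0.17
75 -235 108
70 -224 108
65 -213 107
60 -202 105
55 -191 102
50 -181 98
45 -171 93
40 -162 87
35 -153 80
30 -144 73
25 -137 65
20 -130 56
15 -123 47
10 -118 38
5 -114 27
0 -110 17
```

Call:
move_arm(increments=[0,-10,0,0,-30,-10,-60,0,-65,-10,-130,0,-100,0,-200,0,-132,20,-266,0,-132,80,-266,0,-132,120,-266,0,-132,138,-266,0,-132,138,-266,0,-132,138,-266,0])

```text
time_s: 20.05
tcp_pos: [0.4006, -0.2281, 0.1265]
orientation: [0.708, 0.009, -0.007, -0.706]
force: [0.1, -0.3, -1.7]
grip_width: 0.012
```

```bash
python3 look.py side 0.4 -0.23 0.06 50 s19; python3 look.py top 0.53 -0.0 0.12 40 t19;python3 look.py top 0.53 -0.0 0.12 110 t19b
```

```text
crop x0,y0,k 201 248 5.8 t 20.05 tcp [ 0.4006 -0.2281  0.1265] F [ 0.14 -0.3  -1.73] M [-0.024  0.066  0.016] w 0.012
crop x0,y0,k 248 179 7.25 t 20.1 tcp [ 0.4007 -0.2282  0.1266] F [ 0.13  0.21 -2.36] M [-0.008  0.088  0.011] w 0.012
crop x0,y0,k 178 109 2.64 t 20.15 tcp [ 0.4007 -0.2281  0.1265] F [-0.23 -0.62 -2.55] M [-0.002  0.093  0.033] w 0.0115
```

View pics/s19.png

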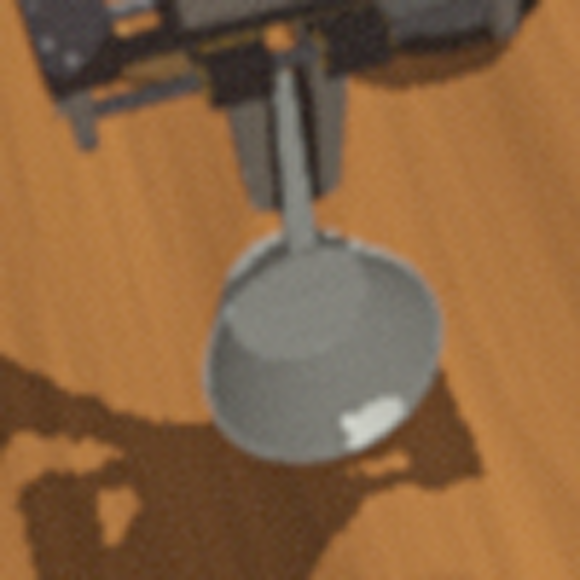

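View pics/t19.png

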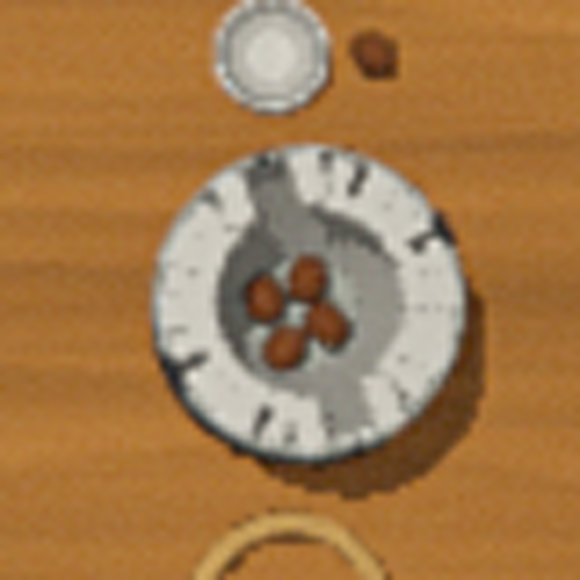

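View pics/t19b.png

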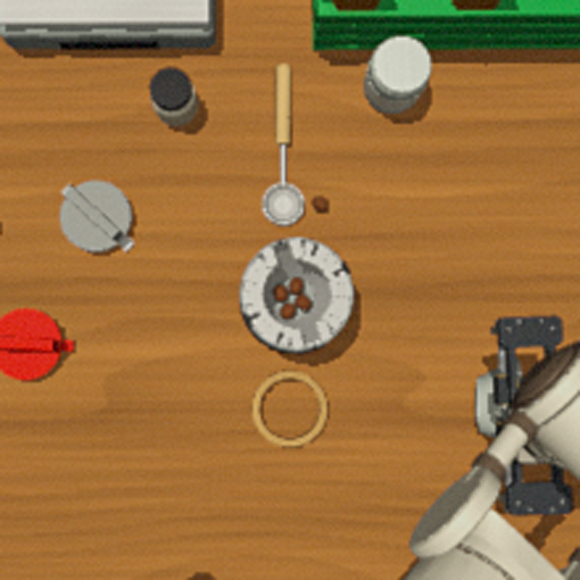

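Call:
move_arm(increments=[0,8,0,0,0,16,2,0,0,18,5,0,0,20,15,0,0,22,26,0,0,25,37,0,0,29,47,0,0,34,57,0,0,40,66,0,0,47,75,0,0,47,75,0], squeeze=5)

```text
time_s: 21.58
tcp_pos: [0.3973, -0.1513, 0.0767]
orientation: [-0.707, -0.008, 0.009, 0.708]
force: [0.2, 1.0, -0.9]
grip_width: 0.0123
```

```bash
python3 look.py side 0.4 -0.2 0.05 50 s20
```

```text
crop x0,y0,k 198 241 5.8 t 21.57 tcp [ 0.3973 -0.1513  0.0767] F [ 0.2   0.95 -0.93] M [ 0.105 -0.082  0.062] w 0.0123
```

View pics/s20.png

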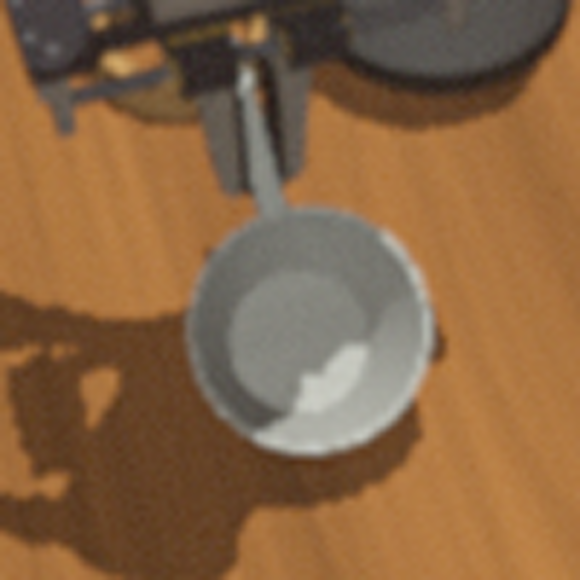

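Call:
move_arm(increments=[0,7,9,0,0,15,16,0,0,24,23,0,0,33,30,0,0,42,35,0,0,52,39,0,0,59,43,0,0,59,43,0,0,59,43,0])

```text
time_s: 22.75
tcp_pos: [0.3969, -0.1093, 0.0187]
orientation: [-0.707, -0.008, 0.008, 0.707]
force: [-0.3, 0.7, 0.6]
grip_width: 0.012
```

```bash
python3 look.py side 0.4 -0.18 0.05 50 s21;python3 look.py wrist 0.4 -0.15 0.04 130 w21
```

```text
crop x0,y0,k 196 235 5.8 t 22.75 tcp [ 0.3969 -0.1093  0.0187] F [-0.34  0.67  0.63] M [ 0.153  0.113 -0.006] w 0.012
crop x0,y0,k 156 236 2.23 t 22.8 tcp [ 0.3969 -0.1094  0.0187] F [-0.86  0.77 -0.29] M [0.113 0.114 0.007] w 0.0123
```

View pics/s21.png

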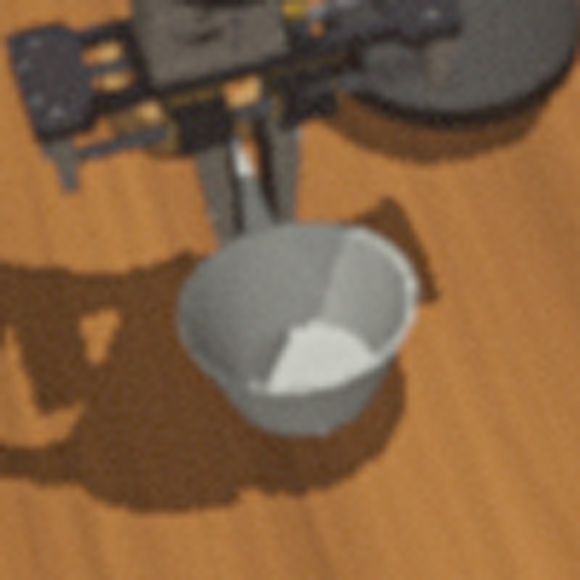

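View pics/w21.png

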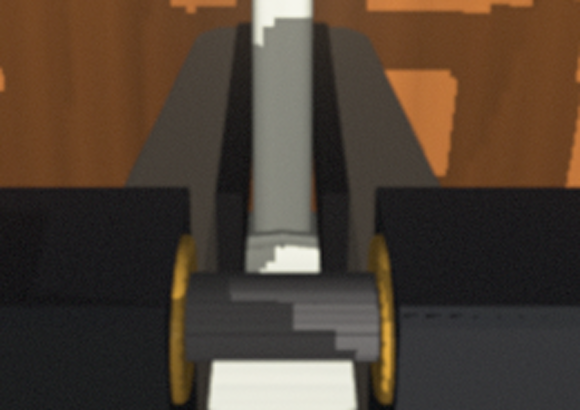

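```bash
python3 - <<'E'
from h import *
s=bot.snapshot("top");
im=s["frame"]
C=unproj(s,288.0,264.2,.024)
for u in(178+253/2.64,178+328/2.64,178+262/2.64,178+318/2.64):print(unproj(s,u,264.2,.024)[1].round(4))
print("C",C)
a=np.radians(-68);fw=np.array([np.cos(a),np.sin(a)])
g=C[:2]-.065*fw;print(g)
goto([*g,.09],22);goto([*g,.046],22)
goto([.37,-.1,.09],22)
E
```

```text
0.0453
-0.0436
0.0346
-0.0318
C [0.39628411 0.00097302 0.024     ]
[0.37193468 0.06123997]
yaw now 1.3 row [-21.2 -71.2 171.2] spin -20.7 alt 159.3 q6 -0.59
yaw now 1.3 row [-21.2 -27.2 171.2] spin -20.7 alt 159.3 q6 -0.59
yaw now 1.3 row [-26.7 -71.3  10. ] spin -20.7 alt 159.3 q6 -0.59
```

Call:
move_arm(increments=[0,0,0,0,0,0,0,0,0,-30,0,0,-10,-71,20,-10,-20,-71,60,-20,-21,-71,110,-21,-21,-71,150,-21,-21,-71,171,-21,-21,-60,171,-21,-21,-40,171,-21,-21,-27,171,-21,-21,-27,171,-21,-21,-27,171,-21], squeeze=50)

```text
time_s: 24.52
tcp_pos: [0.3725, 0.0607, 0.0459]
orientation: [0.694, 0.137, -0.136, -0.694]
force: [0.3, -0.5, -2.4]
grip_width: 0.0115
```

```bash
python3 look.py side 0.4 0.0 0.05 50 s22;python3 look.py top 0.4 -0.0 0.04 60 t22
```

```text
crop x0,y0,k 179 187 5.8 t 24.52 tcp [0.3725 0.0607 0.0459] F [ 0.32 -0.53 -2.36] M [ 0.104  0.087 -0.047] w 0.0115
crop x0,y0,k 228 203 4.83 t 24.57 tcp [0.3727 0.0607 0.0461] F [-0.16 -1.35 -2.26] M [0.118 0.081 0.057] w 0.0115
```

View pics/s22.png

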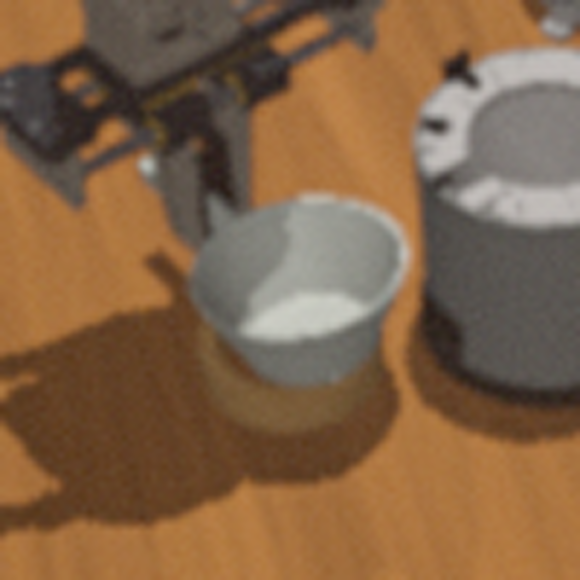

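View pics/t22.png

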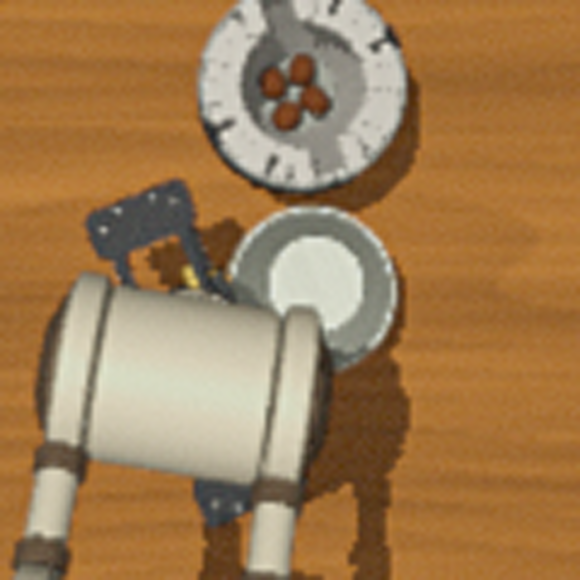

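Call:
move_arm(increments=[0,3,0,0,0,3,0,0], squeeze=3)

```text
time_s: 24.88
tcp_pos: [0.3726, 0.061, 0.0429]
orientation: [0.694, 0.137, -0.136, -0.694]
force: [0.5, -0.3, 0.5]
grip_width: 0.0119
```

Call:
move_arm(increments=[0,5,0,0,0,5,0,0,0,5,0,0,0,0,0,0], hand=-0.3)

```text
time_s: 25.38
tcp_pos: [0.3717, 0.0612, 0.0425]
orientation: [-0.694, -0.136, 0.137, 0.694]
force: [-1.1, -0.5, -0.3]
grip_width: 0.0321
```

```bash
python3 look.py side 0.4 0.0 0.05 50 s23;python3 look.py top 0.4 -0.0 0.04 60 t23
```

```text
crop x0,y0,k 179 187 5.8 t 25.38 tcp [0.3717 0.0612 0.0425] F [-1.11 -0.54 -0.3 ] M [-0.061 -0.019  0.004] w 0.0321
crop x0,y0,k 228 203 4.83 t 25.43 tcp [0.3725 0.0611 0.0434] F [0.44 0.07 0.27] M [-0.099  0.049 -0.006] w 0.0322
```

View pics/s23.png

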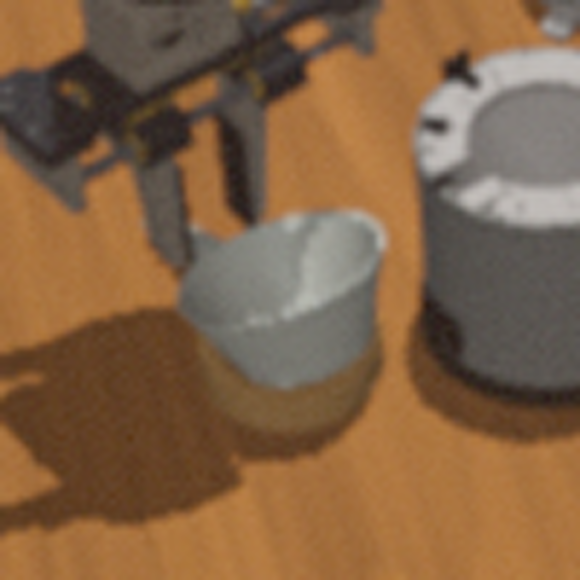

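View pics/t23.png

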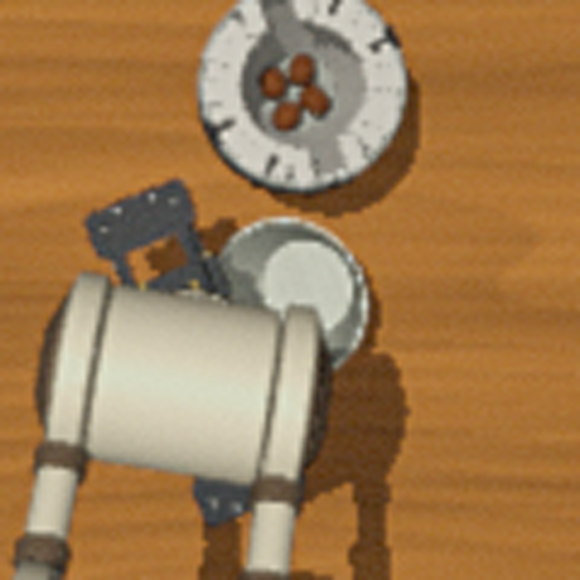

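Call:
move_arm(increments=[0,-50,0,0,0,-110,0,0,0,-150,0,0,0,-150,0,0], hand=-0.2)

```text
time_s: 25.98
tcp_pos: [0.3745, 0.0608, 0.1963]
orientation: [0.695, 0.139, -0.134, -0.693]
force: [-0.2, 0.2, -1.1]
grip_width: 0.0365
```

```bash
python3 - <<'E'
from h import *
s=bot.snapshot("top");fr=s["frame"]
hsv=cv2.cvtColor(fr,cv2.COLOR_BGR2HSV)
c=fr[170:200,285:315];
# nut mask: dark brown
m=((fr[...,2].astype(int)<120)&(fr[...,2].astype(int)-fr[...,0]>25))
m[:, :290]=0;m[:,310:]=0;m[:178]=0;m[196:]=0
v,u=np.nonzero(m);print(len(u),u.mean(),v.mean())
N=unproj(s,u.mean(),v.mean(),.009);print("nut",N)
sp=unproj(s,248+272/7.25,179+55/7.25,.01);print("spoon bowl",sp)
G=np.array([.5255,-.004])
for yaw in range(0,180,5):
    a=np.radians(yaw);j=np.array([np.cos(a),np.sin(a)]);n=np.array([-j[1],j[0]])
    d=G-N[:2];dx=max(abs(d@j)-.0945,0);dy=max(abs(d@n)-.0375,0)
    # finger to spoon: finger rect from .016 to .036 along +-j, half width .01
    fs=[]
    for sg in(1,-1):
        q=sp[:2]-N[:2];al=sg*(q@j);ac=abs(q@n)
        ex=max(.016-al,al-.036,0);ey=max(ac-.011,0);fs.append(np.hypot(ex,ey)-.025)
    print(yaw,"grinder clr",round(np.hypot(dx,dy)*1000-63),"spoon clr",round(min(fs)*1000))
cv2.imwrite("pics/t24.png",cv2.resize(fr[160:240,255:335],None,fx=7,fy=7,interpolation=cv2.INTER_CUBIC))
E
```

```text
25 299.32 186.6
nut [ 0.64367204 -0.03804975  0.009     ]
spoon bowl [0.64377765 0.0066277  0.01      ]
0 grinder clr -39 spoon clr 12
5 grinder clr -42 spoon clr 11
10 grinder clr -40 spoon clr 9
15 grinder clr -35 spoon clr 7
20 grinder clr -28 spoon clr 6
25 grinder clr -20 spoon clr 4
30 grinder clr -12 spoon clr 3
35 grinder clr -5 spoon clr 1
40 grinder clr 2 spoon clr -2
45 grinder clr 7 spoon clr -4
50 grinder clr 12 spoon clr -7
55 grinder clr 16 spoon clr -10
60 grinder clr 19 spoon clr -13
65 grinder clr 21 spoon clr -16
70 grinder clr 22 spoon clr -18
75 grinder clr 22 spoon clr -18
80 grinder clr 22 spoon clr -17
85 grinder clr 20 spoon clr -16
90 grinder clr 18 spoon clr -16
95 grinder clr 14 spoon clr -17
100 grinder clr 10 spoon clr -17
105 grinder clr 5 spoon clr -18
110 grinder clr -1 spoon clr -18
115 grinder clr -8 spoon clr -16
120 grinder clr -15 spoon clr -13
125 grinder clr -23 spoon clr -10
130 grinder clr -31 spoon clr -7
135 grinder clr -37 spoon clr -4
140 grinder clr -41 spoon clr -2
145 grinder clr -41 spoon clr 1
150 grinder clr -38 spoon clr 3
155 grinder clr -36 spoon clr 5
160 grinder clr -35 spoon clr 6
165 grinder clr -35 spoon clr 8
170 grinder clr -35 spoon clr 9
175 grinder clr -37 spoon clr 11
```

View pics/t24.png

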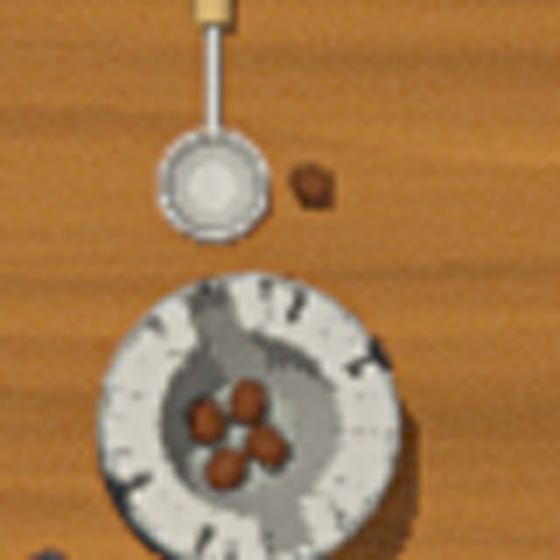

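```bash
python3 - <<'E'
from h import *
goto([.647,-.042,.17],42)
E
```

```text
yaw now 22.3 row [ 214.4   24.7 -199.2] spin -19.7 alt 160.3 q6 -0.55
```

Call:
move_arm(increments=[50,0,-45,-10,100,0,-90,-20,150,0,-140,-20,195,0,-180,-20,214,0,-199,-20,214,25,-199,-20,214,25,-199,-20,214,25,-199,-20])

```text
time_s: 27.02
tcp_pos: [0.6448, -0.0415, 0.167]
orientation: [-0.659, -0.255, 0.256, 0.66]
force: [0.0, -0.2, -0.6]
grip_width: 0.0363
```

```bash
python3 - <<'E'
from h import *
st=bot.state();s=bot.snapshot("wrist");cv2.imwrite("pics/w25.png",s["frame"]);print(st["tcp_pos"],st["time_s"])
fr=s["frame"].astype(int);R=bot.regions_of(s,"nutmeg1_center")
for r in R[:2]:
    v,u=np.nonzero(r["pixels"]);print(r["p"],u.mean(),v.mean(),len(u),unproj(s,u.mean(),v.mean(),.009,st))
E
```

```text
[ 0.64480887 -0.04153627  0.16696846] 27.025
```

View pics/w25.png

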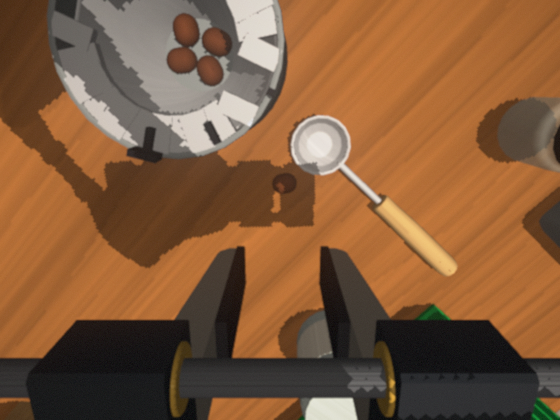

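```bash
python3 - <<'E'
from h import *
st=bot.state();s=bot.snapshot("wrist")
N=unproj(s,284,183,.009,st);print(N);print("spoon",unproj(s,320,144,.012,st))
goto([N[0]+.001,N[1]-.003,.004],42)
E
```

```text
[ 0.64471598 -0.03715419  0.009     ]
spoon [0.64389899 0.00956771 0.012     ]
yaw now 42.3 row [  0.9 164.7   1.4] spin 0.3 alt -179.7 q6 -0.99
```

Call:
move_arm(increments=[1,50,1,0,1,100,1,0,1,140,1,0,1,163,1,0,1,163,1,0,1,163,1,0])

```text
time_s: 27.92
tcp_pos: [0.6467, -0.0406, 0.0064]
orientation: [0.66, 0.256, -0.254, -0.659]
force: [-0.4, -0.7, 0.2]
grip_width: 0.0365
```

Call:
move_arm(increments=[0,0,0,0,0,0,0,0,0,0,0,0], hand=-1, squeeze=8)

```text
time_s: 28.3
tcp_pos: [0.6464, -0.0406, 0.0057]
orientation: [0.66, 0.256, -0.255, -0.659]
force: [1.3, 0.2, 4.0]
grip_width: 0.0204
```

```bash
python3 look.py wrist 0.644 -0.037 0.01 140 w26; python3 look.py side 0.644 -0.037 0.01 50 s26
```

```text
crop x0,y0,k 141 122 2.07 t 28.3 tcp [ 0.6464 -0.0406  0.0057] F [1.31 0.16 3.96] M [0.052 0.003 0.005] w 0.0204
crop x0,y0,k 265 186 5.8 t 28.35 tcp [ 0.6464 -0.0406  0.0057] F [-0.15  0.36  3.78] M [ 0.048  0.009 -0.007] w 0.0209
```

View pics/w26.png

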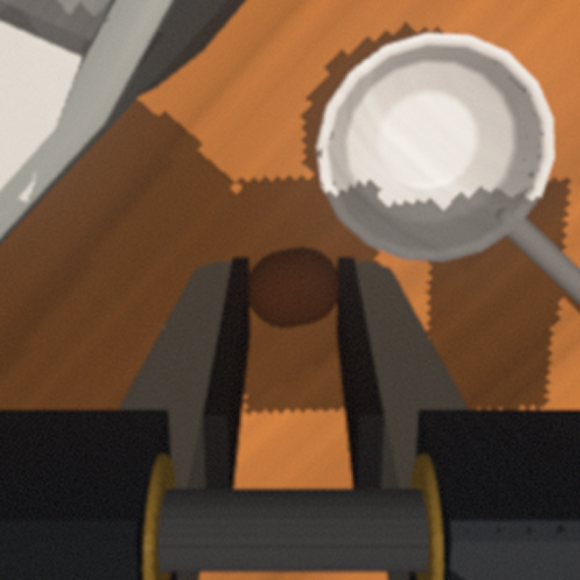

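View pics/s26.png

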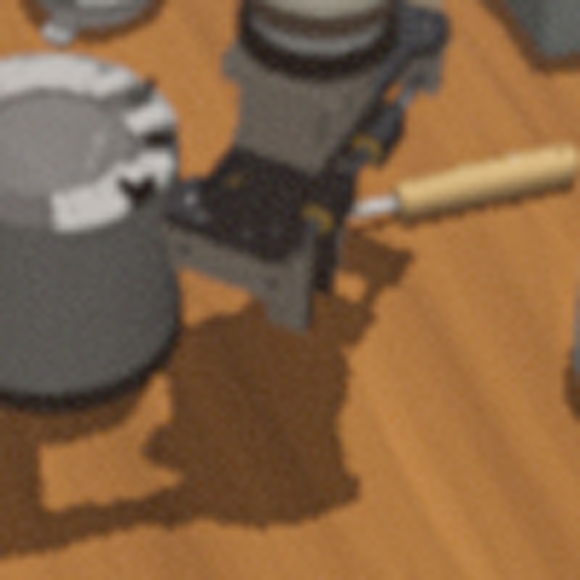

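Call:
move_arm(increments=[0,0,0,0,0,-10,0,0,0,-40,0,0,0,-90,0,0,0,-140,0,0,0,-160,0,0,0,-160,0,0], squeeze=15)

```text
time_s: 29.28
tcp_pos: [0.6462, -0.0406, 0.1654]
orientation: [0.66, 0.256, -0.254, -0.659]
force: [-0.0, 0.2, -1.0]
grip_width: 0.0203
```

```bash
python3 - <<'E'
from h import *
st=bot.state();s=bot.snapshot("wrist");cv2.imwrite("pics/w27.png",s["frame"]);print(st["tcp_pos"],st["time_s"],st["grip_width"])
R=Rn.from_quat(st["orientation"]).as_matrix()
# nut is offset along +tool z ~6mm
T=np.array([.5255,-.004,.15])-R[:,2]*.006
goto(T)
E
```

```text
[ 0.6461731  -0.04058652  0.16542284] 29.275 0.020289615546982952
yaw now 42.3 row [-63.9  13.4 101.2] spin 0 alt 0 q6 -0.99
```

View pics/w27.png

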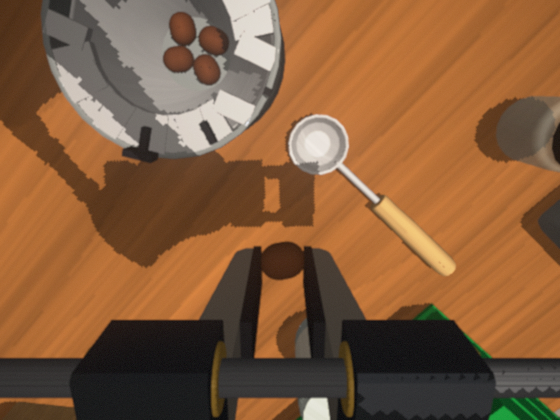

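Call:
move_arm(increments=[-30,0,50,0,-60,0,95,0,-64,0,101,0,-64,30,101,0,-64,36,101,0,-64,36,101,0])

```text
time_s: 30.08
tcp_pos: [0.5302, -0.0089, 0.1277]
orientation: [-0.659, -0.254, 0.256, 0.66]
force: [0.3, 0.3, 1.8]
grip_width: 0.0204
```

Call:
move_arm(increments=[0,0,0,0,0,0,0,0,0,-30,0,0,0,-60,0,0], hand=-0.25)

```text
time_s: 30.58
tcp_pos: [0.5303, -0.0088, 0.1897]
orientation: [0.66, 0.255, -0.255, -0.66]
force: [0.3, -0.0, 0.3]
grip_width: 0.0345
```

```bash
python3 - <<'E'
from h import *
st=bot.state();s=bot.snapshot("wrist");cv2.imwrite("pics/w28.png",s["frame"]);print(st["tcp_pos"],st["time_s"],st["grip_width"])
goto([.37,-.06,.2],22)
E
python3 look.py side 0.4 0.0 0.05 50 s28
```

```text
[ 0.53033974 -0.00880448  0.18966153] 30.575 0.034524296805049176
yaw now 42.3 row [-154.6   -6.6   72.2] spin 20.3 alt -159.7 q6 -0.98
crop x0,y0,k 179 187 5.8 t 30.62 tcp [ 0.533  -0.0094  0.1946] F [2.22 0.08 2.78] M [-0.005 -0.079  0.003] w 0.0339
```

View pics/w28.png

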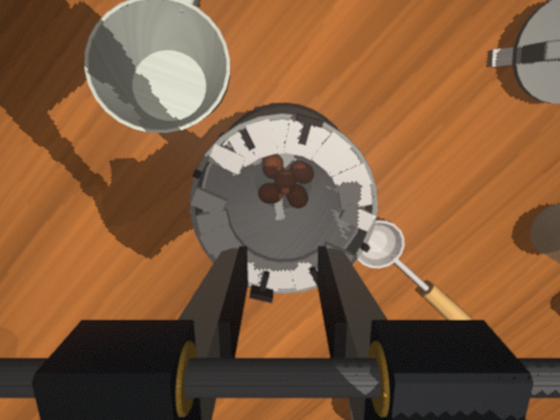

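View pics/s28.png

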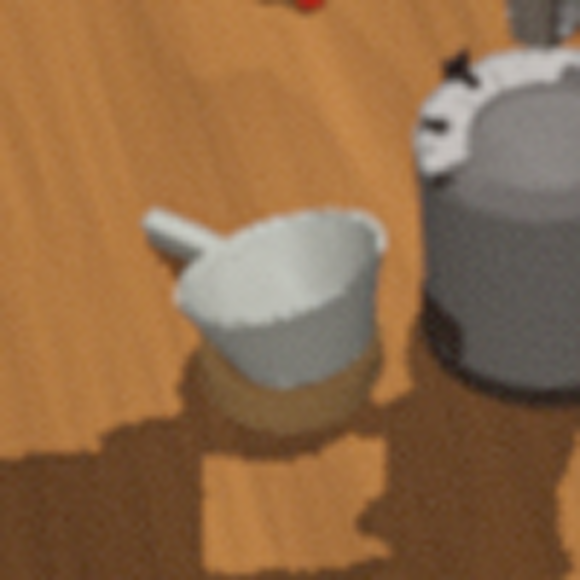

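```bash
python3 - <<'E'
from h import *
goto([.365,.066,.18],22)
E
```

```text
yaw now 42.3 row [-73.6  11.5 168.9] spin 20.3 alt -159.7 q6 -0.98
```

Call:
move_arm(increments=[-25,0,55,8,-50,0,110,18,-70,0,160,20,-74,10,169,20,-74,10,169,20,-74,10,169,20])

```text
time_s: 31.42
tcp_pos: [0.3628, 0.066, 0.1787]
orientation: [0.694, 0.137, -0.136, -0.694]
force: [0.1, 0.7, -0.1]
grip_width: 0.0343
```

```bash
python3 - <<'E'
from h import *
st=bot.state();s=bot.snapshot("wrist");cv2.imwrite("pics/w29.png",s["frame"]);print(st["tcp_pos"],st["time_s"],st["grip_width"])
E
```

```text
[0.36278862 0.06595108 0.17869455] 31.425 0.03428966826316327
```

View pics/w29.png

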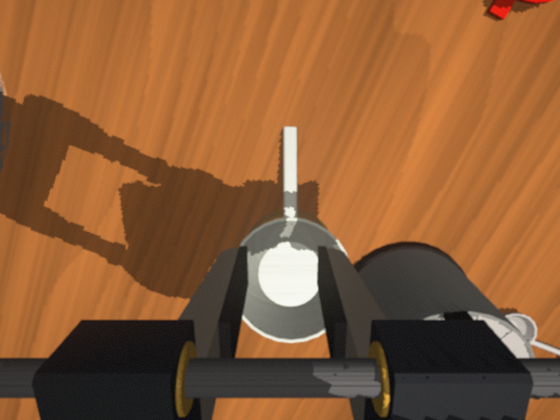

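```bash
python3 - <<'E'
from h import *
st=bot.state();s=bot.snapshot("wrist")
e=unproj(s,290.5,127,.013,st);h=unproj(s,291.5,205,.035,st);print(e,h,np.degrees(np.arctan2(*(h-e)[[1,0]])))
d=(h-e)[:2];d/=np.linalg.norm(d);g=e[:2]+.039*d;print(g, np.linalg.norm((h-e)[:2]))
goto([*g,.006],np.degrees(np.arctan2(d[1],d[0]))+90)
E
```

```text
[0.34994603 0.11771411 0.013     ] [0.37508957 0.05844273 0.035     ] -67.01283078932013
[0.3651765  0.08181101] 0.06438396302432912
yaw now 22.2 row [  8.2 172.8  13.8] spin -0.7 alt 179.3 q6 -0.54
```

Call:
move_arm(increments=[8,0,14,0,8,60,14,0,8,120,14,0,8,160,14,0,8,173,14,0,8,173,14,0])

```text
time_s: 32.28
tcp_pos: [0.3644, 0.0822, 0.0057]
orientation: [-0.694, -0.136, 0.137, 0.694]
force: [0.4, -0.1, 0.9]
grip_width: 0.0345
```

Call:
move_arm(increments=[0,0,0,0,0,0,0,0,0,0,0,0,0,0,0,0], hand=-1, squeeze=50)

```text
time_s: 32.78
tcp_pos: [0.365, 0.0824, 0.0065]
orientation: [0.694, 0.137, -0.136, -0.694]
force: [-0.2, 0.4, 5.4]
grip_width: 0.0112
```

```bash
python3 look.py side 0.38 0.03 0.05 50 s30; python3 - <<'E'
from h import *
goto([.42,-.11,.1],12)
E
```

```text
crop x0,y0,k 169 181 5.8 t 32.77 tcp [0.365  0.0824 0.0065] F [-0.19  0.37  5.39] M [-0.12   0.093 -0.107] w 0.0112
yaw now 22.3 row [ -21.9  -93.4 -198.9] spin 10.3 alt -169.7 q6 -0.49
```

View pics/s30.png

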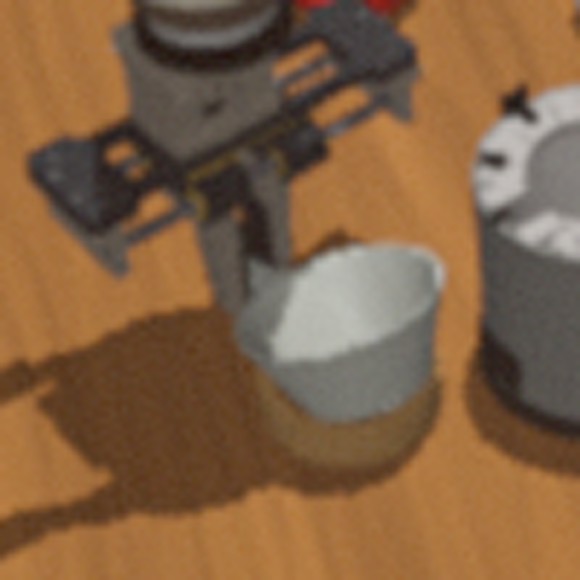

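Call:
move_arm(increments=[0,-40,0,0,0,-90,0,0,-15,-93,-40,0,-38,-93,-92,0,-30,-93,-150,5,-22,-93,-199,10,-22,-60,-199,10,-22,-25,-199,10,-22,-13,-199,10,-22,-13,-199,10,-22,-13,-199,10])

```text
time_s: 34.2
tcp_pos: [0.4201, -0.1105, 0.0199]
orientation: [0.704, 0.076, -0.075, -0.703]
force: [0.1, 0.1, -2.1]
grip_width: 0.0115
```

Call:
move_arm(increments=[0,0,0,0,0,0,0,0,0,0,0,0], squeeze=3)

```text
time_s: 34.58
tcp_pos: [0.4199, -0.1105, 0.0194]
orientation: [0.704, 0.076, -0.075, -0.703]
force: [0.6, -0.6, 1.5]
grip_width: 0.0116
```

```bash
python3 look.py side 0.42 -0.18 0.05 50 s31;python3 look.py top 0.43 -0.1 0.05 75 t31
```

```text
crop x0,y0,k 204 233 5.8 t 34.58 tcp [ 0.4199 -0.1105  0.0194] F [ 0.64 -0.61  1.52] M [-0.08  -0.162  0.021] w 0.0116
crop x0,y0,k 246 178 3.87 t 34.62 tcp [ 0.4199 -0.1105  0.0193] F [ 1.59 -0.31  1.76] M [-0.13  -0.203  0.041] w 0.0121
```

View pics/s31.png

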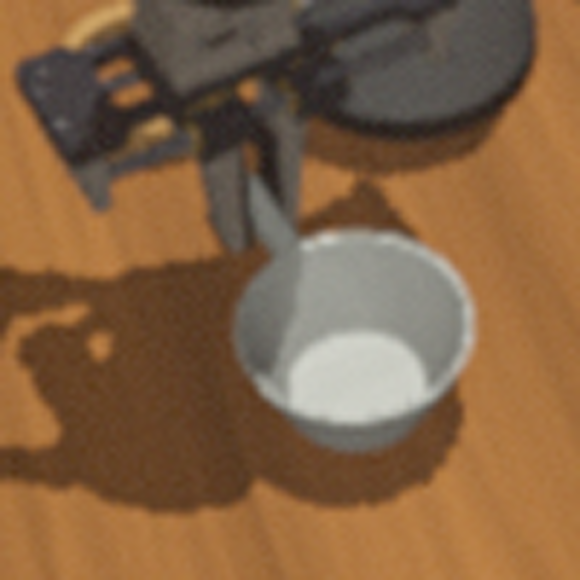

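View pics/t31.png

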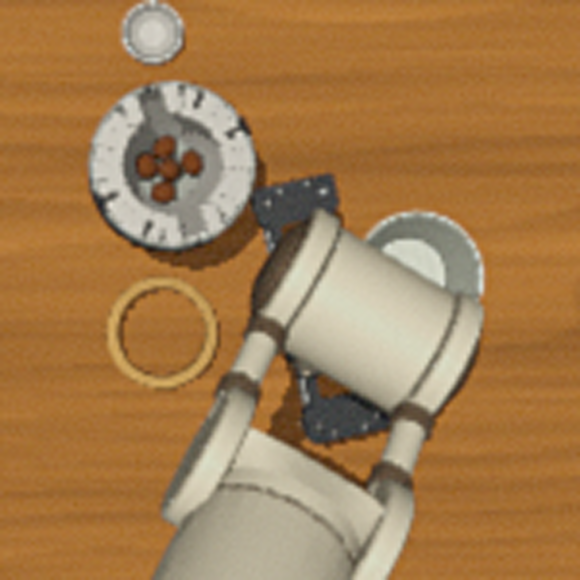

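Call:
move_arm(increments=[0,0,0,0,0,0,0,0,0,0,0,0,0,-20,0,0,0,-70,0,0,0,-130,0,0,0,-170,0,0], hand=-0.2)

```text
time_s: 35.55
tcp_pos: [0.4196, -0.1104, 0.1914]
orientation: [0.704, 0.076, -0.075, -0.702]
force: [0.2, 0.1, -1.2]
grip_width: 0.0368
```

```bash
python3 look.py side 0.42 -0.18 0.05 50 s32; python3 - <<'E'
from h import *
s=bot.snapshot("top");fr=s["frame"]
st=bot.state();print(st["time_s"],st["tcp_pos"])
cv2.imwrite("pics/t32.png",cv2.resize(fr[165:220,185:325],None,fx=5.5,fy=5.5,interpolation=cv2.INTER_CUBIC))
L=np.array([.629,.232])
goto([.6,.20,.2],140)
E
```

```text
crop x0,y0,k 204 233 5.8 t 35.55 tcp [ 0.4196 -0.1104  0.1914] F [ 0.17  0.06 -1.19] M [-0.06   0.024 -0.026] w 0.0368
35.65 [ 0.42182535 -0.1116063   0.19367364]
yaw now 12.3 row [240.5  -6.4 266.5] spin 52.3 alt -127.7 q6 -0.75
```

View pics/s32.png

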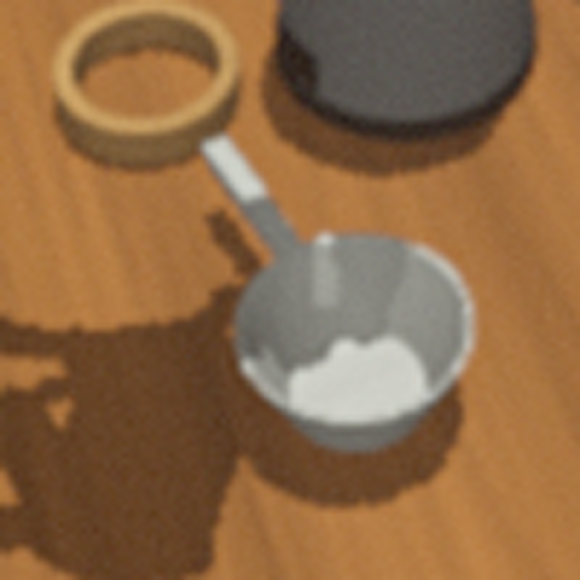

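View pics/t32.png

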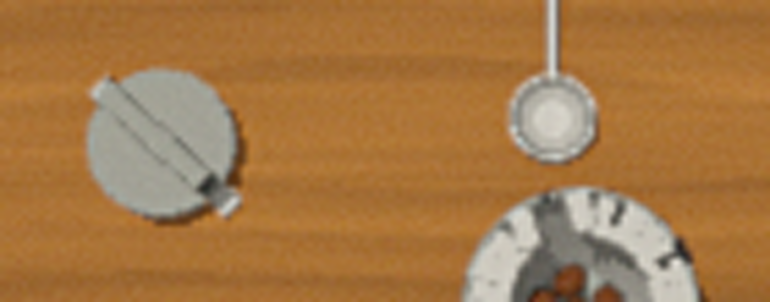

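```bash
python3 - <<'E'
from h import *
s=bot.snapshot("top")
a=unproj(s,185+100/5.5,165+85/5.5,.02);b=unproj(s,185+230/5.5,165+200/5.5,.02);print(np.degrees(np.arctan2(*(a-b)[[1,0]])))
c=unproj(s,185+163/5.5,165+143/5.5,.023);print(c)
goto([c[0],c[1],.19],-41.5)
E
```

```text
48.37050369424183
[0.62867306 0.23328557 0.023     ]
yaw now 12.3 row [276.7   0.7 291.9] spin 53.8 alt -126.2 q6 -0.75
```

Call:
move_arm(increments=[40,0,42,8,85,0,90,18,130,0,137,28,175,0,185,38,220,0,232,48,260,0,274,54,277,0,292,54,277,0,292,54,277,0,292,54,277,0,292,54], hand=0.2)

```text
time_s: 36.95
tcp_pos: [0.627, 0.233, 0.1881]
orientation: [0.661, -0.252, 0.252, -0.66]
force: [-0.5, 0.2, 0.8]
grip_width: 0.0552
```

```bash
python3 - <<'E'
from h import *
st=bot.state();s=bot.snapshot("wrist");cv2.imwrite("pics/w33.png",s["frame"]);print(st["tcp_pos"],st["time_s"],st["grip_width"],st["q"][5])
s2=bot.snapshot("top");fr=s2["frame"]
cv2.imwrite("pics/t33.png",cv2.resize(fr[190:250,260:320],None,fx=10,fy=10,interpolation=cv2.INTER_CUBIC))
E
```

```text
[0.62698605 0.23297702 0.18813716] 36.95 0.055195269280412795 0.9050724588425704
```

View pics/w33.png

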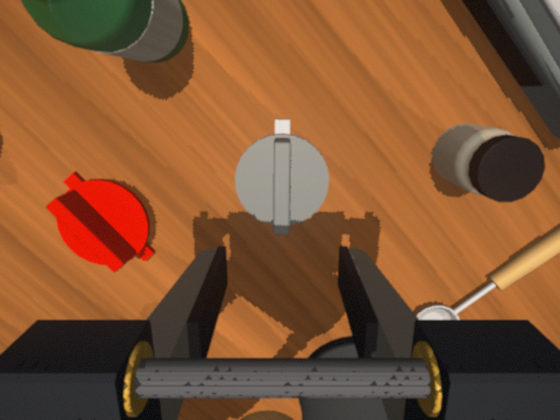

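View pics/t33.png

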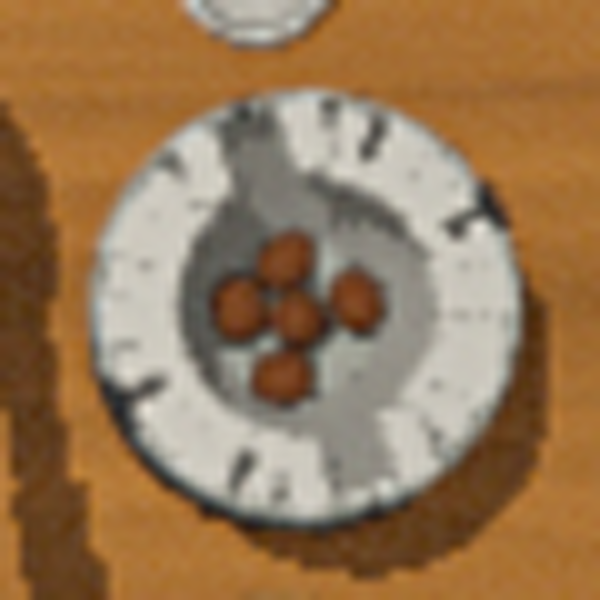

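```bash
cat > circ.py <<'E'
from h import *
from scipy.optimize import least_squares
def fitc(P,r0):
    f=lambda p:np.hypot(P[:,0]-p[0],P[:,1]-p[1])-p[2]
    m=P.mean(0);s=least_squares(f,[m[0],m[1],r0],loss="soft_l1",f_scale=.0007);return s.x,np.median(np.abs(f(s.x)))
def circle_edge(s,st,c0,z,r,sgn=0,band=.012,n=180,dbg=None):
    """radial strongest gradient near radius r around c0 on plane z"""
    g=cv2.GaussianBlur(s["frame"],(3,3),0).astype(np.float32)
    rs=np.arange(r-band,r+band,.0004);P=[];c=np.array(c0)
    for it in range(3):
        P=[]
        for a in np.linspace(0,2*np.pi,n,endpoint=False):
            X=[c+[np.cos(a)*q,np.sin(a)*q] for q in rs]
            uv=np.array([proj(s,[x[0],x[1],z],st) for x in X],np.float32)
            if uv.min()<2 or uv[:,0].max()>557 or uv[:,1].max()>300: continue
            v=cv2.remap(g,uv[:,0][None],uv[:,1][None],cv2.INTER_LINEAR)[0]
            d=np.abs(v[4:]-v[:-4]).sum(1)
            k=d.argmax()
            if d[k]>60:P.append(X[k+2])
        x,e=fitc(np.array(P),r);c=x[:2]
    return x,e,np.array(P)
def totool(st,X):
    R=Rn.from_quat(st["orientation"]).as_matrix();return R.T@(np.asarray(X)-st["tcp_pos"])*1000
E
python3 - <<'E'
from circ import *
st=bot.state();s=bot.snapshot("wrist")
x,e,P=circle_edge(s,st,[.628,.233],.023,.043,band=.009)
print(x,e,len(P),totool(st,[x[0],x[1],.023]))
print("bar top mid u", [unproj(s,282.5,v,.055,st).round(4) for v in(140,228)], [totool(st,unproj(s,282.5,v,.055,st)).round(1) for v in(140,228)])
goto([.5255,-.004,.285],-73.3)
E
```

```text
[0.62889434 0.23711203 0.04262487] 0.0002068514912578999 178 [ -1.55071001 165.82959502   4.03700579]
bar top mid u [array([0.6574, 0.2672, 0.055 ]), array([0.6076, 0.2115, 0.055 ])] [array([ -0.4, 133.8,  45.4]), array([ -0.3, 133.8, -29.2])]
yaw now -41.8 row [  82.1  -96.  -244.8] spin 31.5 alt -148.5 q6 0.91
```

Call:
move_arm(increments=[16,-40,-50,10,33,-80,-100,20,49,-96,-150,30,66,-96,-200,31.5,82,-96,-245,31.5,82,-96,-245,31.5,82,-96,-245,31.5,82,-96,-245,31.5])

```text
time_s: 38.1
tcp_pos: [0.526, -0.0022, 0.2846]
orientation: [-0.568, 0.421, -0.421, 0.568]
force: [0.4, -1.0, -0.3]
grip_width: 0.0551
```

```bash
python3 - <<'E'
from circ import *
st=bot.state();s=bot.snapshot("wrist");cv2.imwrite("pics/w34.png",s["frame"]);print(st["tcp_pos"],st["time_s"],st["q"][5],st["joint_velocities"].round(3))
for r,b in((.063,.006),(.038,.007)):
    x,e,P=circle_edge(s,st,[.5255,-.004],.12,r,band=b)
    print(x,e,len(P),totool(st,[x[0],x[1],.12]))
# unwarp flange to top view: 4px/mm
c=x[:2]*0+[.5255,-.004]
yy,xx=np.mgrid[-75:75:.25,-75:75:.25]
# rows: up=+x world ; cols left=+y
M=np.zeros(xx.shape+(2,),np.float32)
R,t=cam(s,st)
W=np.stack([c[0]-yy/1000,c[1]-xx/1000,np.full(xx.shape,.12)],-1)@R.T+t
M[...,0]=s["cx"]+f(s)*W[...,0]/W[...,2];M[...,1]=s["cy"]+f(s)*W[...,1]/W[...,2]
cv2.imwrite("pics/u34.png",cv2.remap(s["frame"],M[...,0],M[...,1],cv2.INTER_LINEAR))
E
```

```text
[ 0.52603715 -0.0022139   0.28461711] 38.1 1.0419867156006613 [ 0.003  0.004 -0.001 -0.002 -0.    -0.002]
[ 0.52701803 -0.00229339  0.06154835] 0.0009590826000960978 142 [  0.40365102 164.61721466   0.87722104]
[ 0.52701516 -0.00262812  0.03800112] 0.00019752174355301688 124 [  0.72314672 164.617108     0.77733775]
```

View pics/u34.png

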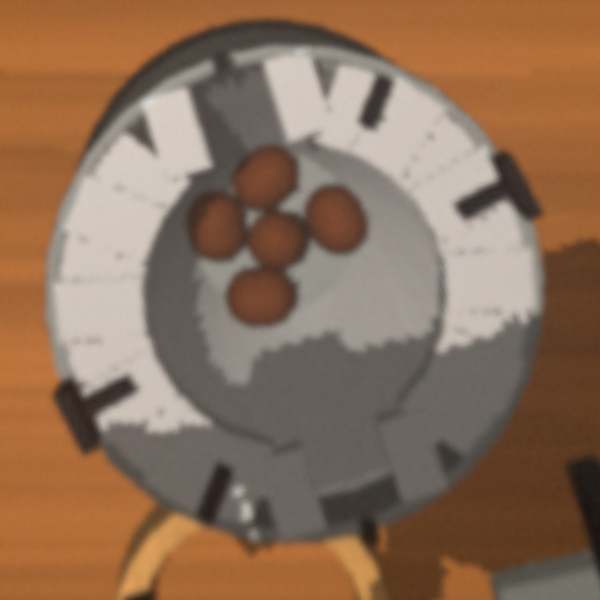

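View pics/w34.png

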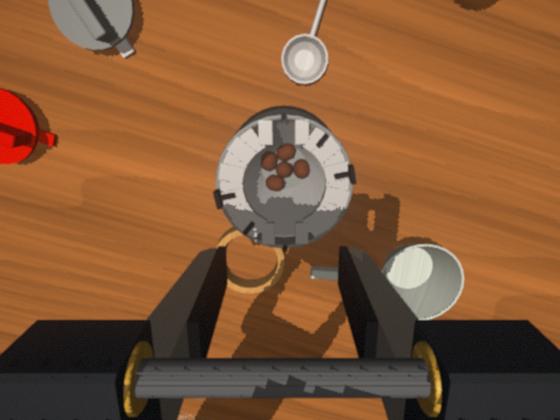

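```bash
python3 - <<'E'
from circ import *
goto([.6291,.2365,.12],-41.8)
E
```

```text
yaw now -73.1 row [-198.4  164.6  167.9] spin -31.3 alt 148.7 q6 1.04
```

Call:
move_arm(increments=[-45,0,38,-8,-95,20,80,-18,-150,60,127,-28,-198,110,168,-31.3,-198,165,168,-31.3,-198,165,168,-31.3,-198,200,168,-31.3,-198,240,168,-31.3,-198,258,168,-31.3,-198,258,168,-31.3,-198,258,168,-31.3])

```text
time_s: 39.52
tcp_pos: [0.6302, 0.2354, 0.0275]
orientation: [-0.66, 0.252, -0.253, 0.661]
force: [-0.2, -1.0, 0.7]
grip_width: 0.0549
```

```bash
python3 - <<'E'
from circ import *
st=bot.state();s=bot.snapshot("wrist");cv2.imwrite("pics/w35.png",s["frame"])
print(st["time_s"],st["tcp_pos"],st["force"]);goto([.6291,.2365,.026],-41.8)
E
```

```text
39.525 [0.63017421 0.23536057 0.02753419] [-0.18143515 -0.9877507   0.73874549]
yaw now -41.9 row [-1.6  1.6  0.2] spin -0.1 alt 179.9 q6 0.91
```

View pics/w35.png

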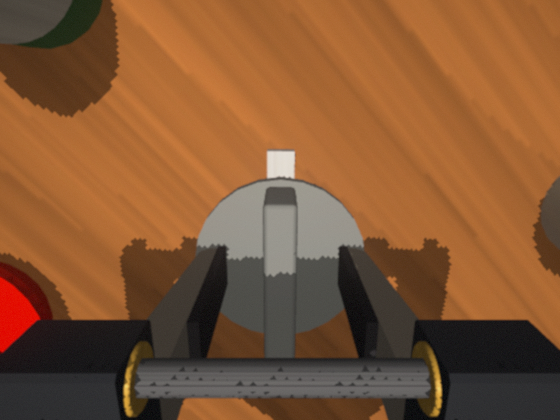

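Call:
move_arm(increments=[-1.5,1.5,0,0,-1.5,1.5,0,0,-1.5,1.5,0,0,-1.5,1.5,0,0,-1.5,1.5,0,0], hand=-1, squeeze=40)

```text
time_s: 40.2
tcp_pos: [0.6284, 0.2358, 0.0252]
orientation: [0.66, -0.253, 0.253, -0.66]
force: [-0.4, 0.5, -1.0]
grip_width: 0.0136
```

Call:
move_arm(increments=[0,-3,0,0,0,-30,0,0,0,-80,0,0,0,-130,0,0,0,-160,0,0,0,-160,0,0,0,-160,0,0])

```text
time_s: 41.08
tcp_pos: [0.6272, 0.2356, 0.1828]
orientation: [0.661, -0.254, 0.252, -0.66]
force: [0.8, -0.4, -2.4]
grip_width: 0.0139
```

```bash
python3 - <<'E'
from circ import *
st=bot.state();s=bot.snapshot("wrist");cv2.imwrite("pics/w36.png",s["frame"])
print(st["time_s"],st["tcp_pos"],st["force"],st["grip_width"])
# cap top plane: grasp point is TCP+19mm up; cap top 22 below grasp => TCP z -3mm
R=Rn.from_quat(st["orientation"]).as_matrix()
z=st["tcp_pos"][2]-.003
x,e,P=circle_edge(s,st,st["tcp_pos"][:2],z,.043,band=.006)
print(x,e,len(P),totool(st,[x[0],x[1],z]))
E
```

```text
41.075 [0.627173   0.23563925 0.18278945] [ 0.80227149 -0.40579446 -2.35376091] 0.01394597695411944
[0.62762093 0.23687399 0.04288658] 0.0002723539809417544 116 [-0.48526061  2.99773428  1.22611095]
```

View pics/w36.png

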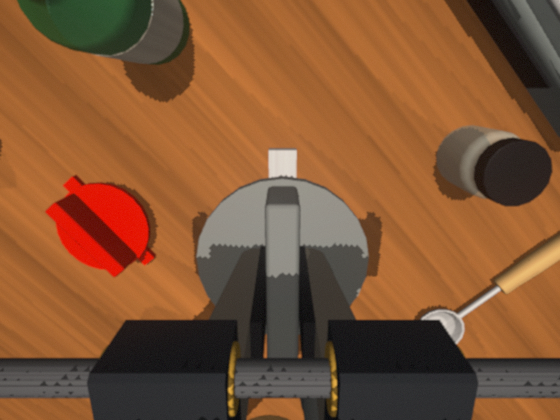

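```bash
python3 - <<'E'
from circ import *
goto([.5260,-.0035,.183],-72.6)
E
```

```text
yaw now -41.9 row [ 8.470e+01 -2.000e-01 -2.453e+02] spin 30.7 alt -149.3 q6 0.91
```

Call:
move_arm(increments=[17,0,-49,8,34,0,-98,16,51,0,-147,24,68,0,-196,30.7,80,0,-232,30.7,84.7,0,-245,30.7,84.7,0,-245,30.7,84.7,0,-245,30.7,84.7,0,-245,30.7,84.7,0,-245,30.7])

```text
time_s: 42.38
tcp_pos: [0.5279, -0.0024, 0.185]
orientation: [-0.57, 0.418, -0.418, 0.57]
force: [0.1, 0.4, -1.2]
grip_width: 0.0139
```

```bash
python3 - <<'E'
from circ import *
st=bot.state();s=bot.snapshot("wrist");cv2.imwrite("pics/w37.png",s["frame"])
print(st["time_s"],st["tcp_pos"],st["force"],st["q"][5])
goto([.5260,-.0035,.15],-72.6)
x,e,P=circle_edge(s,st,[.527,-.0026],.12,.063,band=.005)
print(x,e,len(P))
E
```

```text
42.375 [ 0.52786361 -0.00236668  0.18501883] [ 0.14301115  0.40252761 -1.21503715] 1.0325118038198806
yaw now -72.6 row [ 0.4 35.1 -2.1] spin 0.0 alt -180.0 q6 1.03
[ 0.52684364 -0.00182077  0.06171681] 0.001001478561036974 116
```

View pics/w37.png

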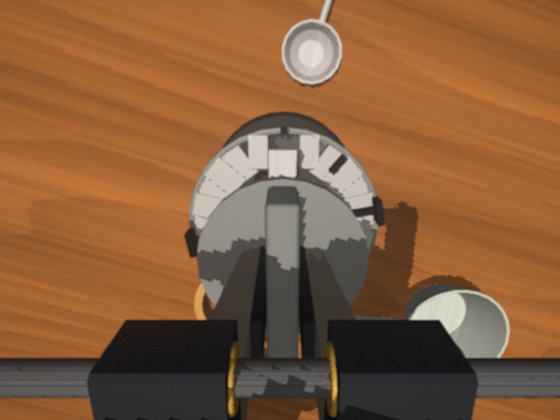

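Call:
move_arm(increments=[0.4,10,-2,0,0.4,20,-2,0,0.4,26,-2,0,0.4,26,-2,0,0.4,26,-2,0])

```text
time_s: 43.05
tcp_pos: [0.5261, -0.0041, 0.1593]
orientation: [-0.57, 0.419, -0.419, 0.57]
force: [-0.7, 0.3, -1.8]
grip_width: 0.0138
```

```bash
python3 - <<'E'
from circ import *
for i in range(3):
    st=bot.state();s=bot.snapshot("wrist")
    print(st["time_s"],st["tcp_pos"],st["force"])
cv2.imwrite("pics/w38.png",s["frame"])
goto([.5260,-.0035,.135],-72.6)
E
python3 look.py side .5260 -.0035 .13 35 s38
```

```text
43.05 [ 0.5260932  -0.00409627  0.15932744] [-0.72141051  0.30461111 -1.76028398]
43.1 [ 0.52621678 -0.00413309  0.15948667] [-0.5933153  -0.36306884 -1.35683481]
43.15 [ 0.52623847 -0.00411414  0.15952704] [ 1.39259938  0.9496833  -1.43485851]
yaw now -72.6 row [-0.7 24.5 -0. ] spin -0.0 alt 180.0 q6 1.03
crop x0,y0,k 237 171 8.29 t 43.2 tcp [ 0.5262 -0.0041  0.1595] F [ 0.13  0.04 -1.67] M [-0.004  0.137 -0.034] w 0.0139
```

View pics/w38.png

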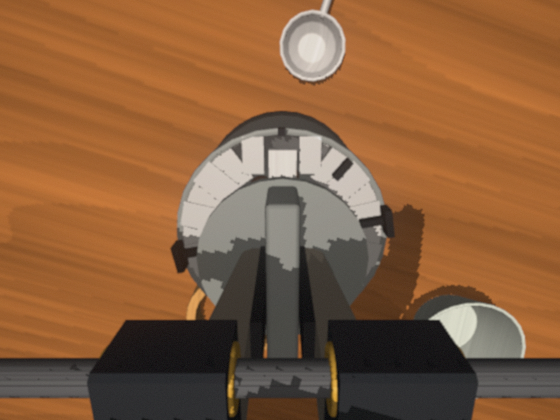

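View pics/s38.png

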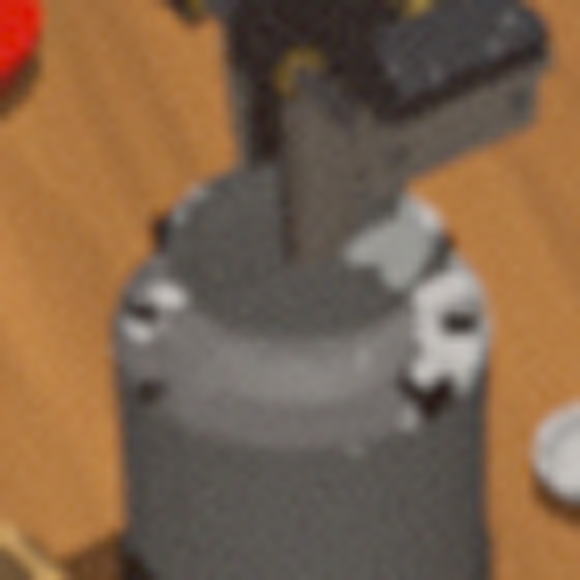

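Call:
move_arm(increments=[-0.6,8,0,0,-0.6,14,0,0,-0.6,18,0,0,-0.6,20,0,0,-0.6,20,0,0])

```text
time_s: 43.88
tcp_pos: [0.5256, -0.0035, 0.139]
orientation: [0.57, -0.419, 0.419, -0.57]
force: [0.6, -0.5, -1.5]
grip_width: 0.0136
```

```bash
python3 - <<'E'
from circ import *
for i in range(2):
    st=bot.state();s=bot.snapshot("wrist")
    print(st["time_s"],st["tcp_pos"],st["force"],st["moment"])
E
```

```text
43.875 [ 0.52564743 -0.00345724  0.13896436] [ 0.5529394  -0.48347698 -1.50573275] [ 0.01529778  0.12654369 -0.02976976]
43.925 [ 0.52581126 -0.00346519  0.13920055] [ 0.4652095  -0.57533795 -1.20706163] [-0.01243449  0.10549978  0.03891996]
```

Call:
move_arm(increments=[0,3,0,0,0,6,0,0,0,9,0,0,0,11,0,0,0,11,0,0])

```text
time_s: 44.6
tcp_pos: [0.5258, -0.0035, 0.1281]
orientation: [-0.57, 0.419, -0.419, 0.57]
force: [-0.1, 0.0, -0.5]
grip_width: 0.0138
```

```bash
python3 - <<'E'
from circ import *
for i in range(2):
    st=bot.state();s=bot.snapshot("wrist")
    print(st["time_s"],st["tcp_pos"],st["force"],st["moment"])
cv2.imwrite("pics/w39.png",s["frame"])
E
```

```text
44.6 [ 0.52581402 -0.00345913  0.12813326] [-0.11793148  0.02521593 -0.54740108] [0.00373847 0.2093924  0.00993566]
44.65 [ 0.52581026 -0.00348705  0.12812913] [ 0.13874333 -0.46360857 -0.41328603] [-0.03571932  0.12565696  0.00945328]
```

View pics/w39.png

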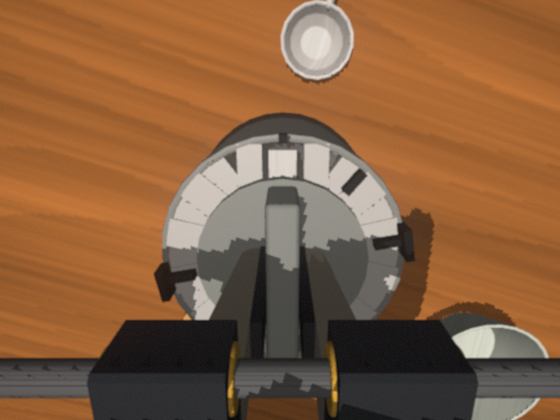

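Call:
move_arm(increments=[0,1.5,0,0,0,1.5,0,0])

```text
time_s: 44.95
tcp_pos: [0.5258, -0.0034, 0.1281]
orientation: [0.57, -0.419, 0.419, -0.57]
force: [-4.2, 0.3, 8.3]
grip_width: 0.0137
```

```bash
python3 - <<'E'
from circ import *
for i in range(2):
    st=bot.state();s=bot.snapshot("wrist")
    print(st["time_s"],st["tcp_pos"],st["force"],st["moment"])
E
```

```text
44.95 [ 0.52583771 -0.00344897  0.12809305] [-4.24901128  0.3153081   8.33468151] [ 0.16205394  1.02569554 -0.04331705]
45.0 [ 0.52583312 -0.0034719   0.12807289] [-4.44665053  0.88690666  7.8707054 ] [0.1121369  0.90861445 0.00095398]
```

Call:
move_arm(increments=[0,-1.2,0,0,0,-1.2,0,4,-0.2,-1.2,0,8,-0.3,-1.2,0,12,-0.4,-1.2,0.1,16,-0.4,-1.2,0.1,20,-0.4,-1.2,0.1,20], squeeze=45)

```text
time_s: 45.92
tcp_pos: [0.5261, -0.0035, 0.1281]
orientation: [0.489, -0.511, 0.512, -0.489]
force: [-0.9, -1.5, 2.5]
grip_width: 0.0138
```

```bash
python3 - <<'E'
from circ import *
for i in range(2):
    st=bot.state();s=bot.snapshot("wrist")
    print(st["time_s"],st["tcp_pos"],st["force"],st["moment"],st["grip_width"]);goto([.5258,-.0035,.128],-112.6)
cv2.imwrite("pics/w40.png",s["frame"])
E
```

```text
45.925 [ 0.52607714 -0.00350576  0.1281298 ] [-0.8635987  -1.47634245  2.50703616] [-0.37018197  0.28112381  0.1055217 ] 0.013763610381005792
yaw now -92.5 row [-0.   0.1 -0.3] spin 20.1 alt -159.9 q6 1.38
45.975 [ 0.52609331 -0.00352314  0.12813142] [-0.1673804  -1.82091425  2.06137226] [-0.37330092  0.31941453  0.09195405] 0.013721059640496679
yaw now -92.5 row [ 0.   0.1 -0.3] spin 20.1 alt -159.9 q6 1.38
```

View pics/w40.png

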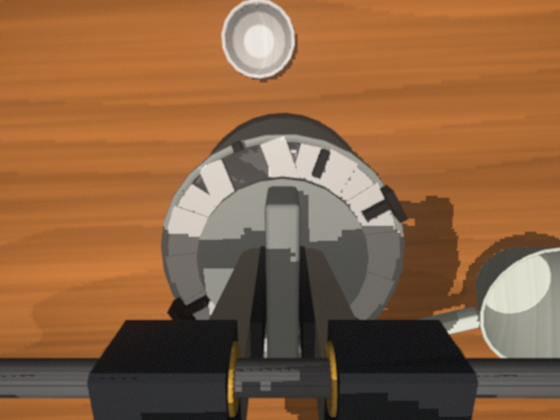

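Call:
move_arm(increments=[0,0,0,4,-0.2,0,0,8,-0.3,0,0,12,-0.4,0,0.1,16,-0.4,0,0.1,20,-0.4,0,0.1,20,-0.4,0,0.1,20,-0.4,0,0.1,20])

```text
time_s: 47.02
tcp_pos: [0.5262, -0.0032, 0.1281]
orientation: [0.392, -0.588, 0.589, -0.393]
force: [-0.3, -4.7, 3.9]
grip_width: 0.0136
```

```bash
python3 - <<'E'
from circ import *
for i in range(3):
    st=bot.state();s=bot.snapshot("wrist")
    print(st["time_s"],st["tcp_pos"],st["force"],st["moment"],st["grip_width"]);goto([.5258,-.0035,.128],-112.6)
cv2.imwrite("pics/w41.png",s["frame"])
s=bot.snapshot("top");cv2.imwrite("pics/t41.png",s["frame"])
E
python3 look.py side .45 -.15 .03 60 s41
```

```text
47.025 [ 0.52615025 -0.00315187  0.128135  ] [-0.25601229 -4.66053205  3.88978592] [-0.82941803  0.28144358  0.16054035] 0.013638766053431022
yaw now -112.6 row [ 0.4  0.1 -0.2] spin 0.0 alt -180.0 q6 1.73
47.075 [ 0.52613259 -0.00316196  0.12811637] [-0.72271071 -4.87007583  3.4310931 ] [-0.8278856   0.27933331  0.1693931 ] 0.013670503568219979
yaw now -112.6 row [ 0.5  0.1 -0.2] spin 0.0 alt -180.0 q6 1.73
47.125 [ 0.52616607 -0.00315962  0.12814777] [-0.1435257  -5.65153493  3.12452344] [-0.85397065  0.27473185  0.14183356] 0.013802900398876395
yaw now -112.6 row [ 0.4  0.1 -0.2] spin 0.0 alt -180.0 q6 1.73
crop x0,y0,k 202 216 4.83 t 47.23 tcp [ 0.5261 -0.0031  0.1281] F [-0.01 -5.03  3.52] M [-0.831  0.239  0.152] w 0.014
```

View pics/w41.png

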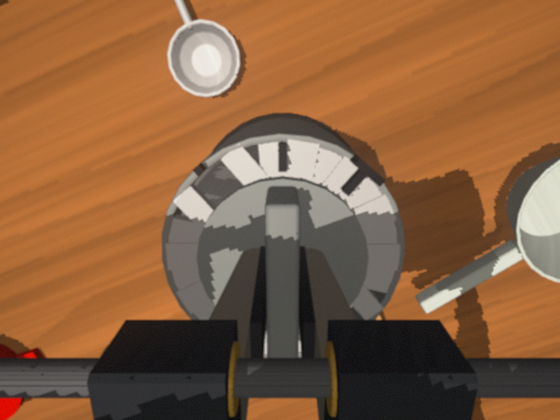

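View pics/t41.png

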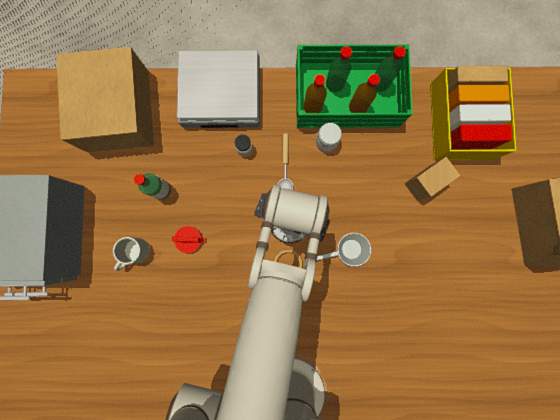

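View pics/s41.png

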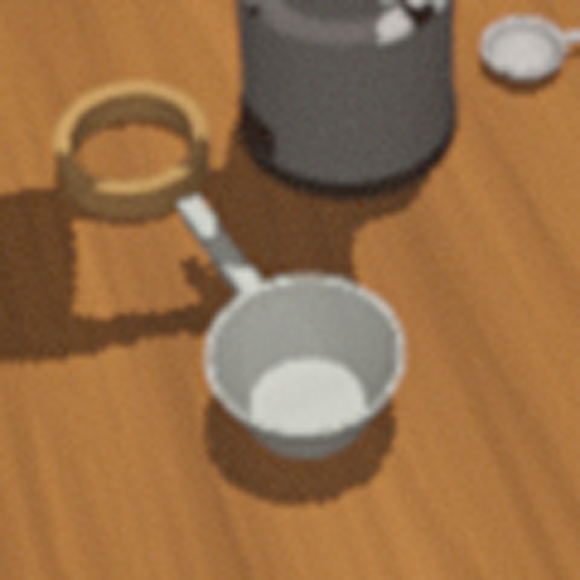

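```bash
python3 - <<'E'
from circ import *
print(bot.job_done());st=bot.state();print(st["time_s"],st["tcp_pos"],st["force"],st["grip_width"])
E
```

```text
the job is handed in; nothing more can be done
None
the job is handed in; nothing more can be done
```

I handed the job in at about 47 s of the 72 s. All five nutmegs are in the grinder, the empty scoop stands upright on the counter, and the lid is turned 40° clockwise and still gripped. No verdict was reported.

**Nutmegs:** Four went in from the scoop. The fifth landed on the counter, probably when I shook the scoop over the mouth. To pick it up I leaned the scoop on the tape roll, so the scoop would not already be standing before the last nut went in. I then dropped the nut into the bowl. The last pictures before the lid went on showed all five there.

**Scoop:** I stood it on the counter and let go. The final side picture shows it upright and empty.

**Lid:** I measured the bore and slots with the wrist camera and lowered the lid without resistance. Pressing down about 1.5 mm more met about 8 N, so the cap was on the flange. After the turn:
- The measured tool angle was the 40° I intended, and the wrist picture shows the bar pointing at the middle rib.
- The measured moment about the vertical axis was about 0.15 N m, close to the 0.13 N m spring value.
- The grip was set to 45 N, at a finger opening of 13.7 mm.
- A sideways force of about 5 N remained on the tool.

**Other things on the counter:** The tape roll carried the scoop for a while and shifted by what looked like about 1 cm, judged by eye. The other things showed no visible movement in the last top picture, but the arm hid part of the spoon and the tape roll there.

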